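# Spacer, keyed clamp ring and cap on a spindle

### The arm

A 6-joint arm with a two-finger parallel gripper is mounted at the origin on a cart in front of the work surface, level with it; the furniture and walls round the work are solid. World frame = base frame: x ahead of the robot, y to its left, z up, the work surface at z = 0. Lengths are in m, angles in rad, forces in N, time in s.
With the tool pointing down it reaches from about 0.25 to 0.725 m from the base axis. Payload 4 kg.
Tool frame: the origin (TCP) lies at the very end of the fingers, on their centre line; the grasp point (between the pads) lies 19 mm behind it; x points along the fingers, z is the direction in which the jaws open and shut, and the axes are right-handed (so a half turn about x gives the same grasp; the last joint's range is limited). The gripper opens to 85 mm and grips with 20 to 120 N. Pads are 22 mm wide; open, the fingers measure 114 mm over their backs; the gripper's body (76 mm by 85 mm) begins 54 mm behind the grasp point. The pads swing forward as they close: fully open they stand 13 mm farther back than shut.
Start: joints at [1.343, 0.241, 0.005, 1.335, 0, 1.571], TCP at [0.113, 0.487, 0.231] pointing down, gripper open.
Joint ranges: [-2.72, 2.72], [-1.05, 1.87], [-1.09, 1.28], [-1.99, 2.15], [-1.42, 1.44], [-3.14, 3.14]. Speed limits (rad/s): [2.79, 2.79, 3.14, 3.14, 3.14, 3.14].

### API

Orientations are given as a unit quaternion [x, y, z, w].
In Python, from workcell import bot gives the robot as it stands.
- The arm moves only by the tool apply_moves, never from a script. Its argument "targets" is one flat list of numbers, 7 for each row, row after row: the shift along the tool's x, y, z in units of 25 cm (1.0 is 25 cm), then the turn, a rotation vector about the tool's x, y, z in units of 0.5 rad (1.0 is 0.5 rad), then the opening, from 0 (shut) to 1 (fully open). In form: [tx, ty, tz, wx, wy, wz, claw, tx, ty, tz, wx, wy, wz, claw, ...]. A call has 1 to 12 rows; each row is the pose to reach, as a shift and turn from the pose commanded when the call began, along the tool's axes at that moment; what a row does not reach only later rows make up. A row lasts 1/12 s, in which the tool goes at most 41.7 mm and 7.16 degrees, less where a joint would pass 70% of its speed; a pose out of reach is approached as far as the arm can. A call with a number of a shift or a turn outside -1 to 1 is refused whole. A call with a gripper value outside its range is refused whole. The fingers move at their own pace and stop on an object; the grip force is fixed at half the most. Time passes only in rows, so rows that repeat a pose let the fingers close. It gives the time, the measured TCP pose, the force and the opening at its end, in the units of the state.
- bot.get_obs(): the state, without advancing time (a new reading comes with each control period).
- bot.camera(name): name is "scene" or "top" or "wrist"; returns (picture, depth): 384x512x3 uint8, red, green, blue; 384x512 float32, m along the optical axis (not along the pixel's ray), 0 where there is no reading.
- bot.camera_params(name): a dict with "fx", "fy", "cx", "cy" (pixels), "T" (4x4, takes a point from camera to world coordinates); the wrist camera has in their place "tool_from_camera" (4x4, takes a point from camera to tool coordinates, whose origin is the TCP and whose axes are the tool frame's). Camera axes: x right, y up, looking along -z (the intrinsics and any distortion apply to the point x, -y, -z); pixel columns grow to the right and rows downward; lengths in m; the calibration is good to about 2 mm. A picture is of the moment at which its call begins: read the wrist's pose just before it. camera_params takes no time and is no camera call.
- bot.job_done(): hands the job in, once; it reports no verdict.
The state is a dict: "clock": time; "joint_pos": joint angles; "joint_vel": joint speeds; "tau": joint torques, N m; "eef_pos": TCP position; "tool_rot": TCP orientation; "ft_force": force on the tool from outside, world axes, zero at the start; "ft_torque": the same for the moment, N m; "grip_width": finger opening in m.
Only numpy, scipy, OpenCV 4.12 (cv2) and the standard library are available. Lean on these libraries where they do the work, as an engineer would, in place of code of your own. Each camera call takes 0.05 s, during which the arm holds its last target.

### The job

Build up the stack on the keyed spindle: first the tall spacer tube down on the base plate, then the flat notched clamp ring, turning it on the keys by feel until its notches drop over them and it sits fully home on the spacer, and last the cap over the end of the spindle, flush on the ring. Work gently: never press or knock hard on the stand or the parts on it, and leave the spanner, hex key and tape roll where they are.

Things in the scene. Friction and masses are not known exactly. Their poses are not given: they have to be found in the camera images.
- stand: fixed stand: square dark steel base plate 120 x 120 x 10 mm bolted to the bench with a vertical spindle at its middle; origin at the centre of the plate's underside on the spindle's axis, z up, x and y along the plate's sides
- post_top (a point): centre of the spindle's flat top, 70 mm above the bench. The spindle is 20 mm in diameter, its last 4 mm tapering to 13 mm; only its last 14 mm stand clear above the keys. It is braked (about 0.7 Nm) and does not turn under light loads
- key_level (a point): point on the spindle's axis level with the tops of its three equal keys, 56 mm above the bench. The keys are 120 degrees apart, 6 mm wide, stand out to 15 mm from the axis and run down to the plate. Their direction differs each time, has nothing to do with the plate's yaw and is NOT given by any pose: find it by feel or by sight
- spacer_mid (a point): centre of the spacer, a plain aluminium tube, 48 mm outside diameter, 34 mm bore (clears the keys), 34 mm tall, standing upright on the bench; point half-way up on its axis; z is the axis. 160 g, varies
- ring_mid (a point): centre of the clamp ring, a flat steel ring lying on the bench, 52 mm outside diameter, 14 mm thick, bore 22 mm (fits the plain end of the spindle) with three notches in the bore, 8 mm wide, reaching 16.2 mm from its axis, at 0, 120 and 240 degrees from its own x axis; point half-way up on its axis, z is the axis. 140 g, varies
- cap_mid (a point): centre of the cap, a black ribbed round plastic cap standing on the bench with its opening down, 36 mm outside diameter (37 over the ribs), 24 mm tall, with a blind bore 22 mm in diameter and 15 mm deep from below; point half-way up on its axis, z is the axis. 60 g, varies
- spacer: the spacer tube; origin at the centre of its underside
- clamp_ring: the clamp ring; origin at the centre of its underside; either face may be up. Off the notches it rests on the tops of the keys, 12 mm above its seat on the spacer; turned at most a third of a turn (120 degrees), either way, it comes over the keys and can go down
- cap: the cap; origin at the centre of its open underside
- spanner_13: bystander: steel combination spanner, 188 mm long, lying on the bench; origin under its middle, y along it
- hex_key: bystander: small L-shaped steel hex key, 33 x 93 mm, lying on the bench; origin under its middle
- tape_1: bystander: small black tape roll, 50 mm across and 19 mm high; origin under its middle
Mind the look-alikes: they are no part of the job. Several things look just like the clamp_ring: the one meant starts farthest to the robot's right.

How it is judged:
On the way, in this order (a step that is already met when the one before it is completed fails the run):
1. the spacer stands on the base plate round the spindle (z of spacer_mid in the frame of stand between 0.024 and 0.03 m and horizontal distance between spacer_mid and post_top below 0.005 m and angle between spacer_mid's own z axis and vertical below 0.08 rad), for 0.2 s.
2. the clamp ring has dropped over the keys and sits on the spacer (all of step 1 and z of ring_mid in the frame of stand between 0.048 and 0.054 m and horizontal distance between ring_mid and post_top below 0.003 m and angle between ring_mid's own z axis and vertical below 0.08 rad), for 0.2 s.
3. the cap sits over the spindle's end, on the ring (all of step 2 and z of cap_mid in the frame of stand between 0.067 and 0.073 m and horizontal distance between cap_mid and post_top below 0.003 m and angle between cap_mid's own z axis and vertical below 0.08 rad), for 0.2 s.
At the end, for the whole second after the job is handed in: Spacer on the base plate, clamp ring home over the keys on the spacer, and cap on the ring: each within 3 mm of its seated height and upright within 0.08 rad; ring and cap within 3 mm of the spindle's axis, spacer within 5 mm; all three at rest (all of step 3 and linear speed of each of spacer, clamp_ring, cap below 0.02 m/s); the robot touches nothing.
It fails at once if the stand and what sits on it was pressed or struck with more than 80 N (contact force between stand and anything else above 80 N).
It fails at once if the spanner was moved more than 30 mm (distance of spanner_13 from where it was at the start of the episode above 0.03 m).
It fails at once if the hex key was moved more than 30 mm (distance of hex_key from where it was at the start of the episode above 0.03 m).
It fails at once if the tape roll was moved more than 30 mm (distance of tape_1 from where it was at the start of the episode above 0.03 m).
It also fails if it takes over 72 s, if anything falls off the work surface, if the arm or the gripper's body presses on something with over 40 N, if the wrist force passes 120 N, or if a joint passes its speed limit or range.

## Working session

There is one attempt and no reset: what is moved stays moved. The work goes in short steps, Python scripts to look and compute and a tool call to move; the robot and the scene stay as the last step left them, time stands still between calls to the robot, and variables do not carry over. Pictures are saved under pics/ and viewed, and the job is handed in when it is done.

Besides the shell and the picture viewer there is one more tool, called after "Request:" as a command line: name --argument value ..., lists and objects as JSON in quotes. apply_moves: Moves the arm, as the interface text tells. Its arguments: {"type":"object","properties":{"targets":{"type":"array"}},"required":["targets"]}

```bash
ls; mkdir -p pics; python3 - <<'E'
from workcell import bot
import cv2
o=bot.get_obs(); print(o)
for n in("scene","top"):
    p,d=bot.camera(n); cv2.imwrite(f"pics/{n}0.png",p[:,:,::-1]); 
    import numpy as np; np.save(f"{n}0d.npy",d); np.save(f"{n}0p.npy",p); print(bot.camera_params(n))
print(bot.camera_params("wrist"))
E
```

```text
pics
{'clock': 0.0, 'joint_pos': array([ 1.34300282e+00,  2.41445853e-01,  3.72836292e-03,  1.33519876e+00,
       -1.78889024e-05,  1.57077784e+00]), 'joint_vel': array([ 2.21764206e-05, -1.47142885e-03, -1.03718811e-03, -1.89437853e-04,
        1.25846867e-04,  1.04822908e-03]), 'tau': array([-1.19204939e-03, -3.72319508e+01,  2.52407902e+01,  1.71615294e-02,
       -8.23348319e-05, -8.63673932e-06]), 'eef_pos': array([0.11277725, 0.48646832, 0.23039812]), 'tool_rot': array([-0.44041119,  0.55416418,  0.43946867,  0.55299848]), 'ft_force': array([0.02238398, 0.77159792, 0.19573619]), 'ft_torque': array([-0.04556475,  0.00929303, -0.00965871]), 'grip_width': 0.08525813836302175}
{'fx': 375.5385900444338, 'fy': 375.5385900444338, 'cx': 250.15906242203255, 'cy': 192.48051839628758, 'T': array([[ 0.63074246,  0.46389717, -0.6220638 , -0.24745489],
       [-0.77576323,  0.39642804, -0.4909544 , -0.52341937],
       [ 0.01885118,  0.79224   ,  0.60991836,  0.78251682],
       [ 0.        ,  0.        ,  0.        ,  1.        ]])}
{'fx': 481.9262985563806, 'fy': 481.9262985563806, 'cx': 257.51913196663884, 'cy': 186.5000237065213, 'T': array([[-0.01369581,  0.99709886, -0.07487515,  0.40084899],
       [-0.999658  , -0.01532235, -0.02119237,  0.03558634],
       [-0.02227815,  0.0745593 ,  0.9969677 ,  1.47333502],
       [ 0.        ,  0.        ,  0.        ,  1.        ]])}
{'fx': 291.8545232460064, 'fy': 291.8545232460064, 'cx': 254.48268548877024, 'cy': 194.46859325291285, 'tool_from_camera': array([[-1.49304047e-04,  2.71963087e-01, -9.62307673e-01,
        -1.43073810e-01],
       [-1.49978721e-04,  9.62307667e-01,  2.71963109e-01,
         6.94195819e-02],
       [ 9.99999978e-01,  1.84930866e-04, -1.02887753e-04,
        -9.98848120e-04],
       [ 0.00000000e+00,  0.00000000e+00,  0.00000000e+00,
         1.00000000e+00]])}
```

View pics/top0.png

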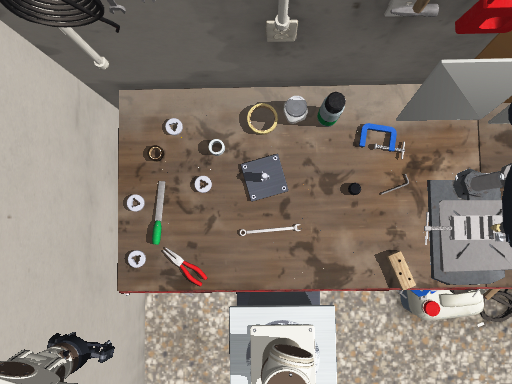

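View pics/scene0.png

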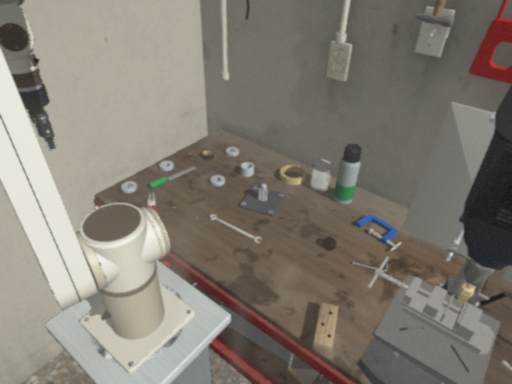

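```bash
cat > h.py <<'E'
import numpy as np, cv2
from workcell import bot
def ray(P,u,v):
    T=P['T']; d=np.array([(u-P['cx'])/P['fx'],-(v-P['cy'])/P['fy'],-1.0]); return T[:3,3],T[:3,:3]@d
def onplane(P,u,v,z):
    o,d=ray(P,u,v); return o+d*(z-o[2])/d[2]
def proj(P,p):
    q=P['T'][:3,:3].T@(np.asarray(p)-P['T'][:3,3]); return P['cx']+P['fx']*q[0]/-q[2], P['cy']-P['fy']*q[1]/-q[2]
E
python3 - <<'E'
from h import *
p=np.load("top0p.npy")[:,:,::-1]
c=p[90:280,120:290]; cv2.imwrite("pics/topz.png",cv2.resize(c,None,fx=3.1,fy=3.1,interpolation=cv2.INTER_CUBIC))
c=p[160:215,320:420]; cv2.imwrite("pics/topz2.png",cv2.resize(c,None,fx=6,fy=6,interpolation=cv2.INTER_CUBIC))
P=bot.camera_params("top");d=np.load("top0d.npy")
for n,u,v in [("spacer",217,146),("ring",203,184),("post",265,176),("cap",354,189),("hex",395,185),("tape",156,153),("bench",320,220)]:
    o,r=ray(P,u,v); print(n,d[v,u],np.round(o+r*d[v,u],3))
E
```

```text
spacer 1.4888958 [0.639 0.19  0.001]
ring 1.4847292 [ 0.522  0.235 -0.003]
post 1.4069588 [0.536 0.043 0.072]
cap 1.4555181 [ 0.498 -0.225  0.015]
hex 1.4716551 [ 0.51  -0.353 -0.003]
tape 1.4965951 [ 0.621  0.381 -0.004]
bench 1.4725375 [ 0.406 -0.122 -0.007]
```

View pics/topz.png

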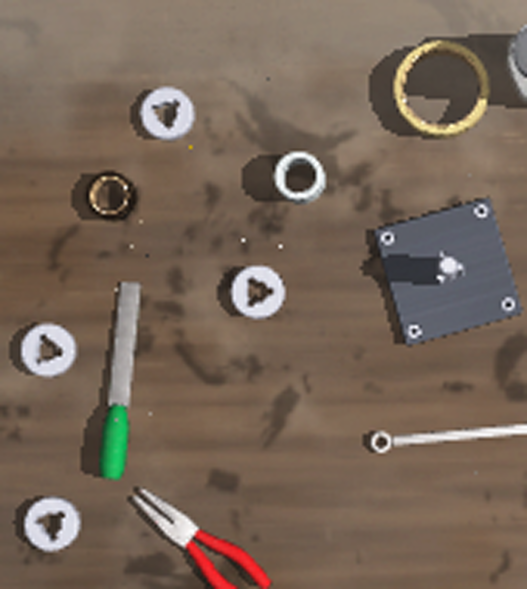

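View pics/topz2.png

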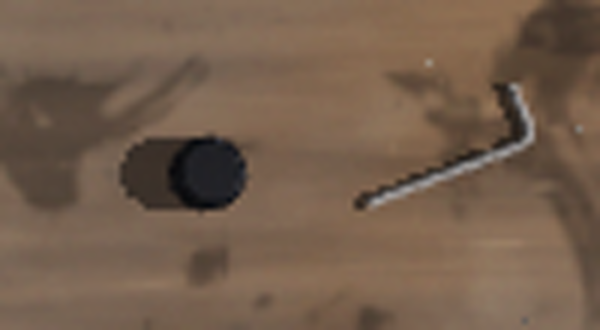

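```bash
python3 - <<'E'
from h import *
p=np.load("top0p.npy"); P=bot.camera_params("top")
g=cv2.cvtColor(p,cv2.COLOR_RGB2GRAY); hsv=cv2.cvtColor(p,cv2.COLOR_RGB2HSV)
m=((hsv[...,2]>150)&(hsv[...,1]<50)).astype(np.uint8)
cs,_=cv2.findContours(m,cv2.RETR_EXTERNAL,cv2.CHAIN_APPROX_NONE)
for c in cs:
    if cv2.contourArea(c)<25: continue
    (u,v),r=cv2.minEnclosingCircle(c)
    if 110<u<300 and 100<v<280:
        print(round(u,1),round(v,1),round(r,1),cv2.contourArea(c),"z.034",np.round(onplane(P,u,v,.034),4),"z.014",np.round(onplane(P,u,v,.014),4))
m=((hsv[...,2]<75)).astype(np.uint8)[175:205,340:370]
cs,_=cv2.findContours(m,cv2.RETR_EXTERNAL,cv2.CHAIN_APPROX_NONE)
for c in cs:
    (u,v),r=cv2.minEnclosingCircle(c); print("dark",u+340,v+175,r,onplane(P,u+340,v+175,.024))
for u,v in [(265,176)]: print("post",onplane(P,120+450/3.1,90+265/3.1,.07))
# plate corners from zoom picture bolts
for u,v in [(388,238),(482,211),(509,304),(415,331)]: print(onplane(P,120+u/3.1,90+v/3.1,.012))
E
```

```text
136.4 258.6 8.7 215.0 z.034 [0.299 0.43  0.034] z.014 [0.2976 0.4354 0.014 ]
172.5 256.0 11.2 102.5 z.034 [0.3055 0.322  0.034 ] z.014 [0.3042 0.326  0.014 ]
270.0 231.9 30.1 127.5 z.034 [0.373  0.0309 0.034 ] z.014 [0.3726 0.0309 0.014 ]
135.2 202.5 8.6 208.0 z.034 [0.4664 0.4345 0.034 ] z.014 [0.4673 0.4401 0.014 ]
159.0 200.5 19.5 152.5 z.034 [0.4713 0.3626 0.034 ] z.014 [0.4723 0.3672 0.014 ]
202.8 183.8 8.5 202.0 z.034 [0.5196 0.2304 0.034 ] z.014 [0.5213 0.2331 0.014 ]
216.3 147.0 8.3 177.0 z.034 [0.6305 0.1891 0.034 ] z.014 [0.6337 0.1912 0.014 ]
173.7 126.3 8.7 206.5 z.034 [0.6962 0.3182 0.034 ] z.014 [0.7003 0.3221 0.014 ]
295.4 110.6 11.7 66.5 z.034 [ 0.7374 -0.0516  0.034 ] z.014 [ 0.7421 -0.0528  0.014 ]
255.5 201.5 313.4 60890.5 z.034 [0.4641 0.0728 0.034 ] z.014 [0.465  0.0734 0.014 ]
dark 350.1000003814697 188.5 10.210878372192383 [ 0.49940423 -0.21155243  0.024     ]
post [0.53820641 0.04261984 0.07      ]
[0.57155671 0.10355093 0.012     ]
[0.59678828 0.01061401 0.012     ]
[ 0.50459023 -0.01430613  0.012     ]
[0.47948113 0.07815992 0.012     ]
```

```bash
cat >> h.py <<'E'
from scipy.spatial.transform import Rotation as Rn
def pose():
    o=bot.get_obs(); return o['eef_pos'],Rn.from_quat(o['tool_rot']),o
def down(yaw):
    "tool pointing down; jaw axis z at given yaw in the xy plane"
    x=np.array([0,0,-1.]); z=np.array([np.cos(yaw),np.sin(yaw),0]); y=np.cross(z,x)
    return Rn.from_matrix(np.c_[x,y,z])
def go(p,yaw=None,R=None):
    """needed shift (units of 25cm) and turn (units .5rad) from measured pose to target"""
    p0,R0,o=pose(); s=R0.inv().apply(np.asarray(p)-p0)/.25
    if R is None: R=down(yaw)
    w=(R0.inv()*R).as_rotvec()/.5
    print("shift",np.round(s,4),"turn",np.round(w,4),"rows",np.ceil(max(np.linalg.norm(s)*250/41.7,np.linalg.norm(w)*.5/np.radians(7.16))))
def st():
    p,R,o=pose(); M=R.as_matrix()
    print("t",round(o['clock'],2),"p",np.round(p,4),"xax",np.round(M[:,0],3),"zax",np.round(M[:,2],3),"yaw",round(np.degrees(np.arctan2(M[1,2],M[0,2])),2),"q",np.round(o['joint_pos'],2),"F",np.round(o['ft_force'],1),"M",np.round(o['ft_torque'],2),"w",round(o['grip_width'],4))
E
python3 - <<'E'
from h import *
st()
P,R,o=pose();print(R.as_matrix())
yaw=np.arctan2(R.as_matrix()[1,2],R.as_matrix()[0,2])
go([.6305,.189,.20],yaw)
go([.6305,.189,.20],np.radians(-75))
go([.6305,.189,.20],np.radians(-165))
E
```

```text
t 0.1 p [0.1128 0.4865 0.2305] xax [-0.    -0.002 -1.   ] zax [ 0.226  0.974 -0.002] yaw 76.95 q [ 1.34  0.24  0.    1.34 -0.    1.57] F [ 0.5  0.1 -0.1] M [0.04 0.03 0.01] w 0.0853
[[-4.22486044e-04 -9.74168089e-01  2.25823726e-01]
 [-1.83893414e-03  2.25824121e-01  9.74166354e-01]
 [-9.99998220e-01 -3.70327045e-06 -1.88683850e-03]]
shift [ 0.1232 -2.2861 -0.6915] turn [ 0.     -0.0038  0.    ] rows 15.0
shift [ 0.1232 -2.2861 -0.6915] turn [ 5.304e+00 -1.200e-03  5.000e-03] rows 22.0
shift [ 0.1232 -2.2861 -0.6915] turn [-4.1208e+00 -2.3000e-03 -3.9000e-03] rows 17.0
```

Request:
apply_moves --targets '[0.06,-1,-0.3,0,0,0,1,0.06,-1,-0.3,0,0,0,1,0.06,-1,-0.3,0,0,0,1,0.06,-1,-0.3,0,0,0,1,0.06,-1,-0.3,0,0,0,1,0.06,-1,-0.3,0,0,0,1,0.06,-1,-0.3,0,0,0,1]'

```text
clock: 0.68
eef_pos: [0.3433, 0.3544, 0.2155]
tool_rot: [-0.439, 0.555, 0.438, 0.555]
ft_force: [-0.6, 0.4, -1.4]
grip_width: 0.086
```

Request:
apply_moves --targets '[0.14,-1,-0.3,0,0,0,1,0.14,-1,-0.3,0,0,0,1,0.14,-1,-0.3,0,0,0,1,0.14,-1,-0.3,0,0,0,1,0.14,-1,-0.3,0,0,0,1,0.14,-1,-0.3,0,0,0,1,0.14,-1,-0.3,0,0,0,1]'

```text
clock: 1.27
eef_pos: [0.5696, 0.2247, 0.1793]
tool_rot: [-0.439, 0.555, 0.438, 0.554]
ft_force: [0.0, 0.6, 0.6]
grip_width: 0.0852
```

```bash
cat >> h.py <<'E'
def wpic(name):
    p,R,o=pose(); im,d=bot.camera("wrist"); P=dict(bot.camera_params("wrist"))
    T=np.eye(4); T[:3,:3]=R.as_matrix(); T[:3,3]=p; P['T']=T@P['tool_from_camera']
    cv2.imwrite(f"pics/{name}.png",im[:,:,::-1]); np.savez(f"{name}.npz",im=im,d=d,T=P['T'])
    return im,d,P
def wload(name):
    z=np.load(f"{name}.npz"); P=dict(bot.camera_params("wrist")); P['T']=z['T']; return z['im'],z['d'],P
E
python3 - <<'E'
from h import *
st(); im,d,P=wpic("w1")
for n,q in dict(spacer=[.6305,.189,.034],ring=[.521,.233,.014],post=[.538,.0435,.07]).items(): print(n,proj(P,q))
E
```

```text
t 1.27 p [0.5696 0.2247 0.1793] xax [-0.    -0.002 -1.   ] zax [ 0.23   0.973 -0.002] yaw 76.68 q [ 0.38  0.49  0.23  1.31 -0.    0.61] F [0.  0.6 0.6] M [0.03 0.02 0.02] w 0.0852
spacer (np.float64(236.39622076366916), np.float64(243.85469753817492))
ring (np.float64(252.6473187394916), np.float64(132.20481369102646))
post (np.float64(53.50137933127195), np.float64(203.99937671023463))
```

View pics/w1.png

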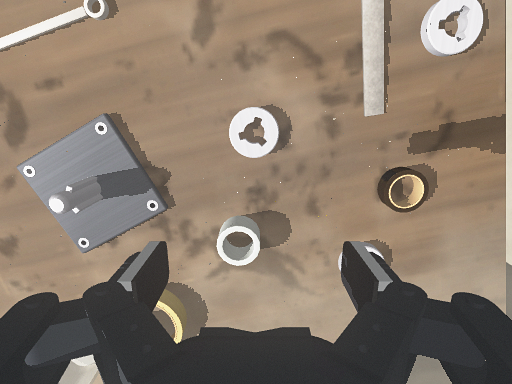

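```bash
python3 - <<'E'
from h import *
im,d,P=wload("w1")
hsv=cv2.cvtColor(im,cv2.COLOR_RGB2HSV)
m=((hsv[...,2]>165)&(hsv[...,1]<40)).astype(np.uint8)
cs,_=cv2.findContours(m,cv2.RETR_EXTERNAL,cv2.CHAIN_APPROX_NONE)
for c in cs:
    if cv2.contourArea(c)<80: continue
    (u,v),(a,b),t=cv2.fitEllipse(c); print("ell",round(u,1),round(v,1),round(a,1),round(b,1),np.round(onplane(P,u,v,.034),4),np.round(onplane(P,u,v,.014),4))
def crop(n,u0,u1,v0,v1,f): cv2.imwrite(f"pics/{n}.png",cv2.resize(im[v0:v1,u0:u1,::-1],None,fx=f,fy=f,interpolation=cv2.INTER_CUBIC))
a=cv2.resize(im[95:275,215:295,::-1],None,fx=3.3,fy=3.3,interpolation=cv2.INTER_CUBIC)
b=cv2.resize(im[100:260,15:175,::-1],None,fx=3.3,fy=3.3,interpolation=cv2.INTER_CUBIC)
c=np.zeros((600,800,3),np.uint8); c[:a.shape[0],:a.shape[1]]=a; c[:b.shape[0],270:270+b.shape[1]]=b[:,:530]; cv2.imwrite("pics/w1z.png",c)
E
```

```text
ell 80.3 371.1 26.6 39.5 [ 0.753  -0.0419  0.034 ] [ 0.7704 -0.0615  0.014 ]
ell 237.1 243.7 39.8 46.4 [0.6305 0.1897 0.034 ] [0.6394 0.1863 0.014 ]
ell 152.0 205.1 9.8 11.2 [0.5678 0.1145 0.034 ] [0.5724 0.1058 0.014 ]
ell 55.7 204.1 12.3 19.0 [0.5438 0.0177 0.034 ] [0.5467 0.0023 0.014 ]
ell 41.9 162.3 16.1 51.0 [0.4999 0.0222 0.034 ] [0.4998 0.0071 0.014 ]
ell 100.5 127.8 10.6 12.5 [0.4819 0.0915 0.034 ] [0.4805 0.0812 0.014 ]
ell 253.2 132.0 48.6 50.4 [0.5197 0.234  0.034 ] [0.521  0.2336 0.014 ]
ell 508.5 131.2 5.1 788.0 [0.5758 0.4742 0.034 ] [0.5809 0.4904 0.014 ]
ell 451.0 25.8 52.4 67.1 [0.4706 0.4249 0.034 ] [0.4684 0.4378 0.014 ]
ell 372.9 52.0 22.0 164.9 [0.4758 0.3554 0.034 ] [0.474  0.3634 0.014 ]
ell 56.8 21.8 17.2 114.4 [0.3874 0.0878 0.034 ] [0.3795 0.0772 0.014 ]
```

View pics/w1z.png

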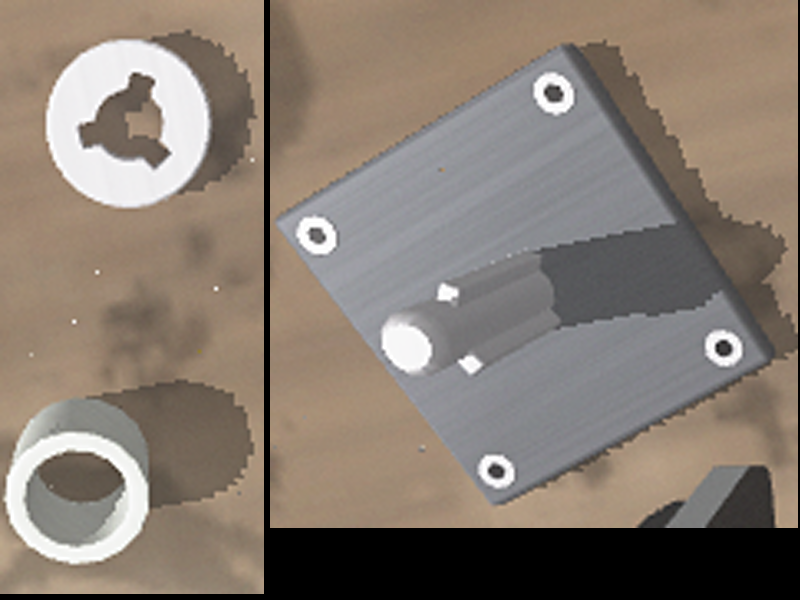

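```bash
python3 - <<'E'
from h import *
im,d,P=wload("w1")
ku=[(15+(447-270)/3.3,100+293/3.3),(15+(470-270)/3.3,100+364/3.3)]
K=[onplane(P,u,v,.056)[:2] for u,v in ku]
t=onplane(P,15+(407-270)/3.3,100+347/3.3,.07); print("top",t)
c=onplane(P,56.5,204.5,.07)[:2]
for k in K: print(k,np.linalg.norm(k-t[:2]),np.degrees(np.arctan2(*(k-t[:2])[::-1])))
b=[onplane(P,15+(u-270)/3.3,100+v/3.3,.0115) for u,v in [(554,93),(317,236),(724,348),(496,471)]]
print(b,np.mean(b,0))
rc=onplane(P,253.2,132,.014)[:2]
g=cv2.cvtColor(im,cv2.COLOR_RGB2GRAY)
# notches: radial profile at r=14mm from ring centre
rs=[]
A=np.radians(np.arange(0,360,1))
prof=[]
for a in A:
    vals=[]
    for r in (.013,.014,.015):
        u,v=proj(P,[rc[0]+r*np.cos(a),rc[1]+r*np.sin(a),.014]); vals.append(cv2.getRectSubPix(g,(1,1),(float(u),float(v)))[0,0])
    prof.append(np.mean(vals))
prof=255-np.array(prof)
print("ring notch phase",np.degrees(np.angle(np.sum(prof*np.exp(3j*A))))/3)
print(''.join('#' if x>110 else '.' for x in prof[::3]))
E
```

```text
top [0.53965224 0.04571495 0.07      ]
[0.52928782 0.0527434 ] 0.012522791335637594 145.85753361470674
[0.55084064 0.05072665] 0.012259586822605103 24.12934065504653
[array([0.48080856, 0.08036998, 0.0115    ]), array([ 0.50597412, -0.0124174 ,  0.0115    ]), array([0.5735065, 0.1052843, 0.0115   ]), array([0.5983086 , 0.01238745, 0.0115    ])] [0.53964944 0.04640608 0.0115    ]
ring notch phase 30.025602586708104
......#########..............................##########...............................##########........................
```

```bash
python3 - <<'E'
from h import *
go([.539,.045,.165],np.radians(76.7))
E
```

```text
shift [ 0.0573 -0.0468 -0.7271] turn [-0.0024 -0.0041 -0.0004] rows 5.0
```

Request:
apply_moves --targets '[0.057,-0.047,-0.727,0,-0.004,0,1,0.057,-0.047,-0.727,0,-0.004,0,1,0.057,-0.047,-0.727,0,-0.004,0,1,0.057,-0.047,-0.727,0,-0.004,0,1,0.057,-0.047,-0.727,0,-0.004,0,1,0.057,-0.047,-0.727,0,-0.004,0,1]'

```text
clock: 1.82
eef_pos: [0.5344, 0.0457, 0.1667]
tool_rot: [-0.438, 0.555, 0.44, 0.554]
ft_force: [-0.1, -0.9, -0.3]
grip_width: 0.0853
```

```bash
python3 - <<'E'
from h import *
st(); im,d,P=wpic("w2"); st()
print(proj(P,[.539,.045,.07]),proj(P,[.539,.045,.056]))
E
```

```text
t 1.82 p [0.5344 0.0457 0.1667] xax [-0.002  0.001 -1.   ] zax [0.23  0.973 0.001] yaw 76.7 q [ 0.08  0.35 -0.02  1.21  0.    0.32] F [-0.1 -0.9 -0.3] M [-0.03 -0.06 -0.02] w 0.0853
t 1.87 p [0.5353 0.0476 0.167 ] xax [-0.001  0.003 -1.   ] zax [0.228 0.974 0.002] yaw 76.81 q [ 0.09  0.35 -0.01  1.21  0.    0.32] F [1.  0.7 0.3] M [ 0.02 -0.06  0.01] w 0.0854
(np.float64(255.96544252553164), np.float64(201.75398300744072)) (np.float64(255.87669964848277), np.float64(197.21322358215465))
```

View pics/w2.png

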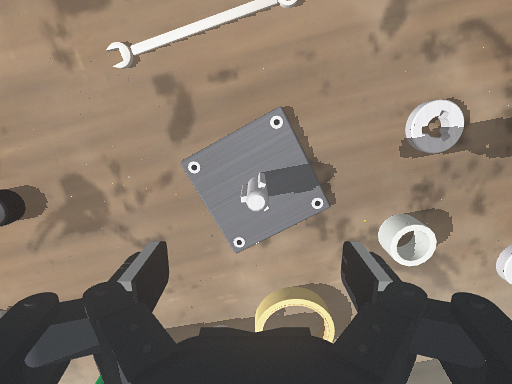

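```bash
cat >> h.py <<'E'
def bright(im,P,zs,box,th=165,amin=15):
    hsv=cv2.cvtColor(im,cv2.COLOR_RGB2HSV); m=((hsv[...,2]>th)&(hsv[...,1]<45)).astype(np.uint8)
    cs,_=cv2.findContours(m,cv2.RETR_EXTERNAL,cv2.CHAIN_APPROX_NONE)
    for c in cs:
        if cv2.contourArea(c)<amin or len(c)<6: continue
        (u,v),(a,b),t=cv2.fitEllipse(c)
        if box[0]<u<box[1] and box[2]<v<box[3]: print("ell",round(u,1),round(v,1),round(a,1),round(b,1),*[np.round(onplane(P,u,v,z)[:2],4) for z in zs])
def zoom(n,im,u0,u1,v0,v1,f): cv2.imwrite(f"pics/{n}.png",cv2.resize(im[v0:v1,u0:u1,::-1],None,fx=f,fy=f,interpolation=cv2.INTER_CUBIC))
E
python3 - <<'E'
from h import *
im,d,P=wload("w2")
bright(im,P,(.07,.0115),(170,340,100,260))
zoom("w2z",im,230,290,160,220,10)
E
```

```text
ell 238.7 241.9 9.9 11.0 [0.572  0.0213] [0.5977 0.0118]
ell 316.9 202.9 10.5 11.2 [0.5521 0.0958] [0.5728 0.1044]
ell 252.5 197.0 20.7 29.6 [0.5342 0.0431] [0.5506 0.0389]
ell 263.6 174.8 9.6 24.7 [0.5175 0.0566] [0.5299 0.0556]
ell 193.6 166.9 11.2 12.0 [0.4976 0.0015] [ 0.505  -0.0129]
ell 276.0 121.8 12.2 12.5 [0.4777 0.0758] [0.4804 0.0796]
```

View pics/w2z.png

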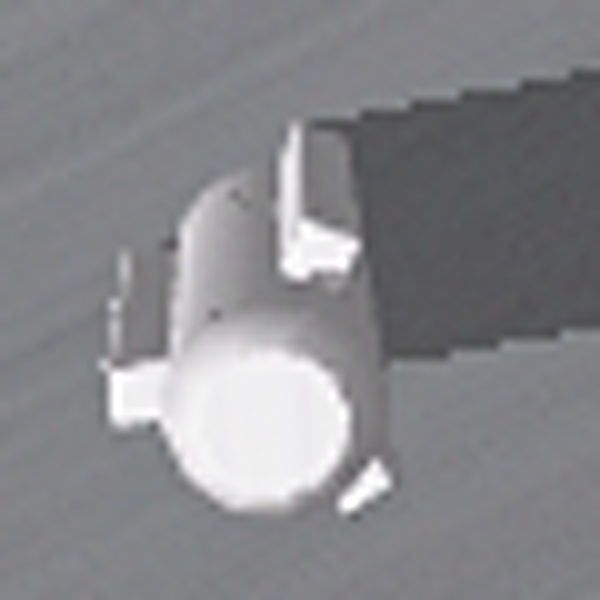

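Request:
apply_moves --targets '[0,0,0,-0.9,0,0,1,0,0,0,-0.9,0,0,1,0,0,0,-0.9,0,0,1,0,0,0,-0.9,0,0,1]'

```text
clock: 2.2
eef_pos: [0.5364, 0.0507, 0.1672]
tool_rot: [-0.554, 0.438, 0.555, 0.44]
ft_force: [0.0, -0.1, -0.3]
grip_width: 0.0853
```

Request:
apply_moves --targets '[0,0,0,-1,0,0,1,0,0,0,-1,0,0,1,0,0,0,-1,0,0,1,0,0,0,-1,0,0,1]'

```text
clock: 2.53
eef_pos: [0.5364, 0.0508, 0.1671]
tool_rot: [-0.645, 0.287, 0.646, 0.289]
ft_force: [-0.6, 0.3, -0.7]
grip_width: 0.0856
```

Request:
apply_moves --targets '[0,0,0,-1,0,0,1,0,0,0,-1,0,0,1,0,0,0,-1,0,0,1,0,0,0,-1,0,0,1,0,0,0,-1,0,0,1,0,0,0,-1,0,0,1]'

```text
clock: 3.03
eef_pos: [0.5365, 0.0501, 0.1671]
tool_rot: [0.696, -0.122, -0.696, -0.124]
ft_force: [0.2, -1.0, -0.1]
grip_width: 0.0855
```

```bash
python3 - <<'E'
from h import *
st(); im,d,P=wpic("w3"); st()
bright(im,P,(.07,.0115),(170,360,80,260))
u,v=map(int,proj(P,[.539,.045,.06])); print(u,v)
zoom("w3z",im,u-30,u+30,v-30,v+30,10); print(u-30,v-30)
E
```

```text
t 3.03 p [0.5365 0.0501 0.1671] xax [ 0.     0.002 -1.   ] zax [-0.94   0.342  0.   ] yaw 159.99 q [ 0.09  0.35 -0.01  1.21  0.   -1.13] F [ 0.2 -1.  -0.1] M [-0.03  0.01  0.01] w 0.0855
t 3.08 p [0.5365 0.0498 0.1671] xax [ 0.     0.002 -1.   ] zax [-0.94   0.342  0.   ] yaw 159.97 q [ 0.09  0.35 -0.01  1.21  0.   -1.13] F [ 0.2 -0.7 -1. ] M [ 0.04  0.02 -0.03] w 0.0856
ell 240.0 236.4 10.0 10.8 [0.561  0.0807] [0.5728 0.1043]
ell 313.4 188.5 11.0 11.5 [0.4866 0.0607] [0.4804 0.0795]
ell 262.7 186.2 4.4 19.3 [0.5265 0.0441] [0.5299 0.0587]
ell 247.8 185.6 20.0 35.8 [0.5382 0.0393] [0.5445 0.0528]
ell 185.6 166.5 11.1 11.9 [0.581  0.0062] [0.5978 0.0116]
ell 261.9 111.2 12.2 12.7 [ 0.5066 -0.0138] [ 0.5052 -0.0132]
249 189
219 159
```

View pics/w3.png

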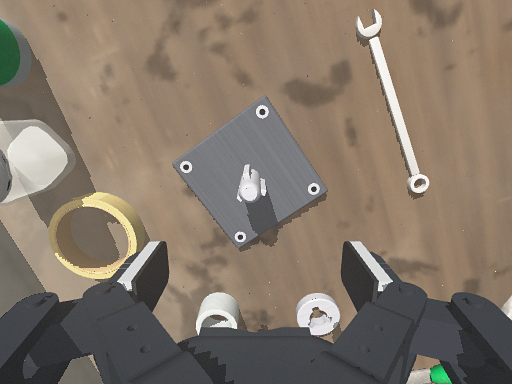

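View pics/w3z.png

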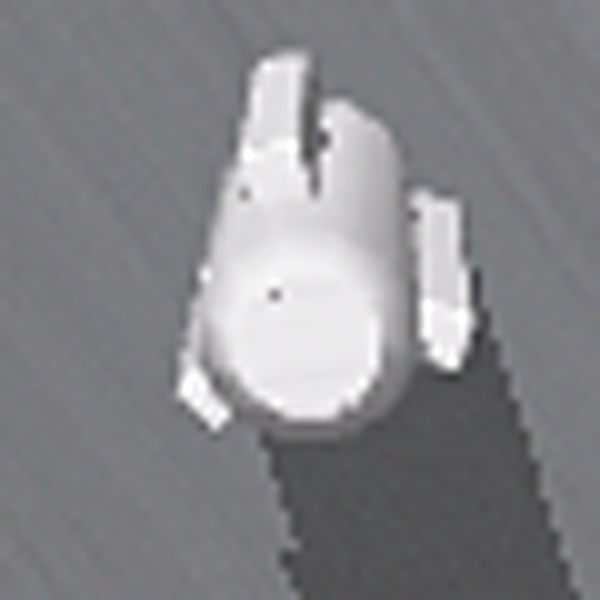

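```bash
python3 - <<'E'
from h import *
c=np.array([.539,.0457])
for n,t,ks in [("w2",(255.7,202.8),[(262.1,184.9),(243.5,199.6),(266.6,208.7)]),("w3",(249.8,193.2),[(239.4,199),(263.7,192.5),(246.3,176)])]:
    im,d,P=wload(n); print(onplane(P,*t,.07))
    for k in ks:
        q=onplane(P,*k,.056)[:2]-c; print(np.linalg.norm(q),np.degrees(np.arctan2(q[1],q[0]))%120)
go([.539,.0457,.165],np.radians(76.7))
go([.6305,.1897,.15],np.radians(160))
E
```

```text
[0.53986378 0.0445623  0.07      ]
0.012321614841385416 23.383585034034013
0.012157638661264202 28.14912686238334
0.014404073677612338 26.16031564264353
[0.53886396 0.04612664 0.07      ]
0.013572604195522756 26.018706229286508
0.013134751111101932 23.877066378485296
0.011969925762535796 24.410351751761198
shift [ 0.0083  0.0121 -0.0152] turn [2.9068 0.0041 0.0033] rows 12.0
shift [ 0.0699 -0.6543 -0.1618] turn [-0.0009  0.0008  0.0048] rows 5.0
```

Request:
apply_moves --targets '[0.07,-0.655,-0.162,0,0,0,1,0.07,-0.655,-0.162,0,0,0,1,0.2,-0.655,-0.162,0,0,0,1,0.39,-0.655,-0.162,0,0,0,1,0.39,-0.655,-0.162,0,0,0,1,0.39,-0.655,-0.162,0,0,0,1,0.39,-0.655,-0.162,0,0,0,1,0.39,-0.655,-0.162,0,0,0,1,0.39,-0.655,-0.162,0,0,0,1]'

```text
clock: 3.83
eef_pos: [0.6316, 0.1884, 0.0725]
tool_rot: [0.698, -0.122, -0.695, -0.124]
ft_force: [0.2, 0.2, 0.7]
grip_width: 0.0853
```

```bash
python3 - <<'E'
from h import *
st(); im,d,P=wpic("w4"); go([.6305,.1895,.002],np.radians(160))
print(proj(P,[.6305,.1895,.034]))
E
```

```text
t 3.83 p [0.6316 0.1884 0.0725] xax [ 0.004  0.003 -1.   ] zax [-0.939  0.343 -0.003] yaw 159.94 q [ 0.29  0.65  0.22  1.14  0.   -0.93] F [0.2 0.2 0.7] M [-0.04  0.   -0.  ] w 0.0853
shift [ 0.2846 -0.0014  0.0081] turn [-0.0022 -0.0075  0.0096] rows 2.0
(np.float64(256.3929157124079), np.float64(222.2673637386703))
```

View pics/w4.png

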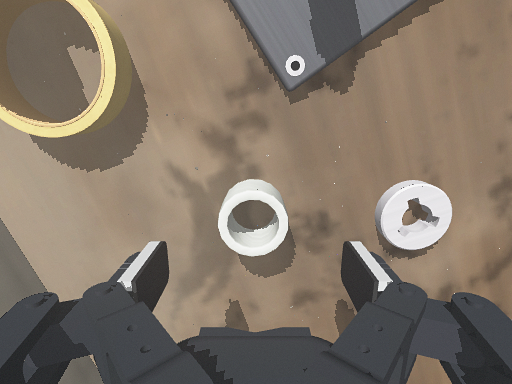

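```bash
python3 - <<'E'
from h import *
im,d,P=wload("w4"); bright(im,P,(.034,.014),(200,480,160,280))
E
```

```text
ell 373.5 267.6 14.1 66.1 [0.5654 0.2492] [0.5609 0.2632]
ell 414.4 213.9 68.9 73.0 [0.5308 0.2196] [0.5224 0.2303]
ell 252.5 217.9 68.7 76.9 [0.6319 0.1857] [0.6346 0.1927]
```

Request:
apply_moves --targets '[0.14,-0.001,0.005,0,0,0,1,0.24,-0.001,0.005,0,0,0,1,0.28,-0.001,0.005,0,0,0,1,0.28,-0.001,0.005,0,0,0,1,0.28,-0.001,0.005,0,0,0,1]'

```text
clock: 4.3
eef_pos: [0.6302, 0.189, 0.0016]
tool_rot: [0.697, -0.122, -0.696, -0.124]
ft_force: [0.5, 0.3, 0.6]
grip_width: 0.0851
```

Request:
apply_moves --targets '[0,0,0,0,0,0,0.4,0,0,0,0,0,0,0.4,0,0,0,0,0,0,0.4,0,0,0,0,0,0,0.4,0,0,0,0,0,0,0.4,0,0,0,0,0,0,0.4]'

```text
clock: 4.8
eef_pos: [0.6313, 0.1898, 0.0023]
tool_rot: [0.698, -0.121, -0.695, -0.124]
ft_force: [-0.2, -0.6, 6.0]
grip_width: 0.047
```

```bash
python3 - <<'E'
from h import *
st()
E
```

```text
t 4.8 p [0.6313 0.1898 0.0023] xax [ 0.005  0.003 -1.   ] zax [-0.94   0.342 -0.003] yaw 160.02 q [ 0.29  0.72  0.14  0.99  0.   -0.93] F [-0.2 -0.6  6. ] M [-0.04  0.14 -0.04] w 0.047
```

Request:
apply_moves --targets '[-0.1,0,0,0,0,0,0.3,-0.26,0,0,0,0,0,0.3,-0.4,0,0,0,0,0,0.3,-0.46,0,0,0,0,0,0.3,-0.46,0,0,0,0,0,0.3,-0.46,0,0,0,0,0,0.3]'

```text
clock: 5.3
eef_pos: [0.6299, 0.1894, 0.1157]
tool_rot: [0.697, -0.122, -0.696, -0.124]
ft_force: [0.9, -0.6, -2.2]
grip_width: 0.0467
```

```bash
python3 - <<'E'
from h import *
st(); wpic("w5"); go([.539,.0457,.118],np.radians(160))
E
```

```text
t 5.3 p [0.6299 0.1894 0.1157] xax [ 0.002  0.003 -1.   ] zax [-0.94   0.341 -0.001] yaw 160.03 q [ 0.29  0.62  0.28  1.23  0.   -0.93] F [ 0.9 -0.6 -2.2] M [ 0.02 -0.    0.02] w 0.0467
shift [-0.0177  0.661   0.1413] turn [0.0011 0.0035 0.0017] rows 5.0
```

View pics/w5.png

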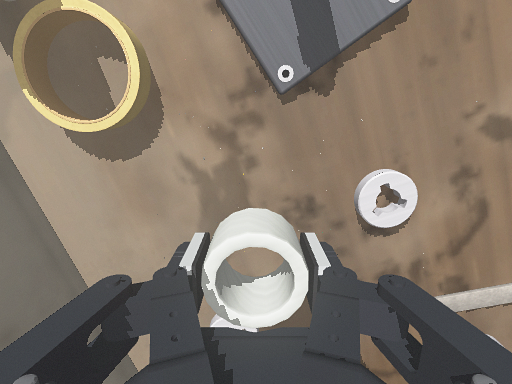

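```bash
python3 - <<'E'
from h import *
im,d,P=wload("w5")
T=P['tool_from_camera']; Q=dict(P); Q['T']=T
print(proj(Q,[-.0317,0,0]))
for a in range(0,360,45):
    a=np.radians(a); print(np.round(proj(Q,[-.0317,.024*np.cos(a),.024*np.sin(a)]),1),end=' ')
    cv2.circle(im,tuple(int(round(x)) for x in proj(Q,[-.0317,.024*np.cos(a),.024*np.sin(a)])),1,(255,0,0),-1)
zoom("w5z",im,190,320,195,345,4)
E
```

```text
(np.float64(253.9407537387105), np.float64(280.25947135033357))
[253.9 228.7] [294.6 244.3] [309.4 280.2] [291.8 313.6] [254.  326.8] [216.1 313.6] [198.5 280.3] [213.2 244.4]
```

View pics/w5z.png

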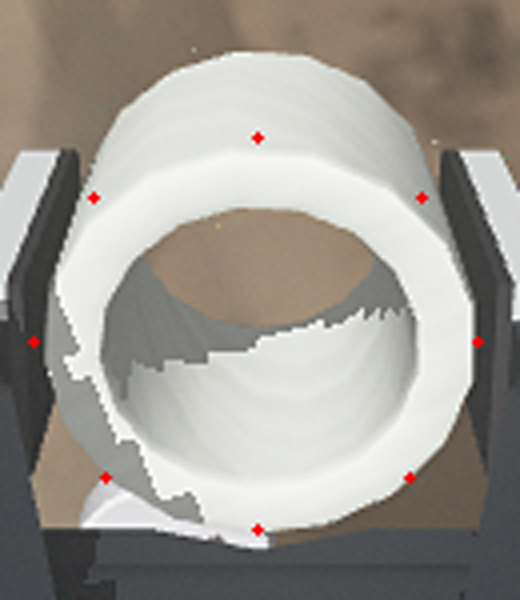

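```bash
python3 - <<'E'
from h import *
im,d,P=wload("w5")
Q=dict(P); Q['T']=P['tool_from_camera']
for x in (-.029,-.026):
  for y in (0,-.002):
    f=lambda a:np.round(4*(np.array(proj(Q,[x,y+.024*np.cos(a),.024*np.sin(a)]))-[190,195]))
    print(x,y,f(0),f(np.pi/2),f(np.pi),f(-np.pi/2))
for u,v in [(190+255/4,195+175/4),(190+440/4,195+340/4),(190+260/4,195+510/4)]:
    o,r=ray(Q,u,v); q=o+r*d[int(v),int(u)]; print(np.round(q,4), d[int(v),int(u)])
E
```

```text
-0.029 0 [256. 125.] [473. 327.] [256. 511.] [ 38. 328.]
-0.029 -0.002 [256. 142.] [472. 343.] [256. 525.] [ 39. 344.]
-0.026 0 [256. 114.] [468. 313.] [256. 493.] [ 43. 313.]
-0.026 -0.002 [256. 132.] [468. 329.] [256. 507.] [ 44. 329.]
[-0.0331  0.0201 -0.0001] 0.11950278
[-0.0321  0.0004  0.0199] 0.12579095
[-0.0324 -0.0211  0.0005] 0.13137408
```

Request:
apply_moves --targets '[-0.01,0.16,0.035,0,0,0,0.3,-0.018,0.32,0.07,0,0,0,0.3,-0.018,0.48,0.105,0,0,0,0.3,-0.018,0.6,0.13,0,0,0,0.3,-0.018,0.663,0.141,0,0,0,0.3,-0.018,0.663,0.141,0,0,0,0.3,-0.018,0.663,0.141,0,0,0,0.3,-0.018,0.663,0.141,0,0,0,0.3]'

```text
clock: 6.02
eef_pos: [0.5393, 0.0459, 0.1176]
tool_rot: [-0.696, 0.122, 0.697, 0.123]
ft_force: [0.7, 0.0, -1.0]
grip_width: 0.0467
```

```bash
python3 - <<'E'
from h import *
st(); wpic("w6"); go([.539,.0457,.012],np.radians(160))
E
```

```text
t 6.02 p [0.5393 0.0459 0.1176] xax [-0.002  0.002 -1.   ] zax [-0.94   0.341  0.002] yaw 160.04 q [ 0.08  0.4  -0.08  1.09  0.   -1.14] F [ 0.7  0.  -1. ] M [-0.06 -0.03 -0.02] w 0.0467
shift [0.4236 0.0036 0.0014] turn [0.0028 0.0034 0.0035] rows 3.0
```

View pics/w6.png

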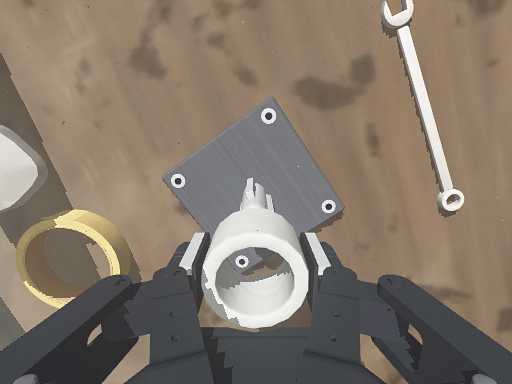

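Request:
apply_moves --targets '[0.08,0.002,0.001,0,0.003,0.003,0.3,0.14,0.002,0.001,0,0.003,0.003,0.3,0.17,0.002,0.001,0,0.003,0.003,0.3,0.19,0.002,0.001,0,0.003,0.003,0.3,0.21,0.002,0.001,0,0.003,0.003,0.3,0.23,0.002,0.001,0,0.003,0.003,0.3,0.25,0.002,0.001,0,0.003,0.003,0.3,0.27,0.002,0.001,0,0.003,0.003,0.3]'

```text
clock: 6.73
eef_pos: [0.5399, 0.0453, 0.0516]
tool_rot: [0.697, -0.122, -0.696, -0.123]
ft_force: [1.0, -0.1, -2.6]
grip_width: 0.047
```

```bash
python3 - <<'E'
from h import *
st(); go([.539,.0457,.0123],np.radians(160))
E
```

```text
t 6.73 p [0.5399 0.0453 0.0516] xax [ 0.002  0.    -1.   ] zax [-0.94   0.341 -0.002] yaw 160.03 q [ 0.08  0.46 -0.17  0.93 -0.   -1.14] F [ 1.  -0.1 -2.6] M [-0.02  0.    0.04] w 0.047
shift [ 1.573e-01 -1.000e-04  4.200e-03] turn [ 0.0012 -0.0046  0.002 ] rows 1.0
```

Request:
apply_moves --targets '[0.03,0,0.003,0,0,0,0.3,0.06,0,0.003,0,0,0,0.3,0.09,0,0.003,0,0,0,0.3,0.115,0,0.003,0,0,0,0.3,0.13,0,0.003,0,0,0,0.3,0.14,0,0.003,0,0,0,0.3,0.148,0,0.003,0,0,0,0.3,0.154,0,0.003,0,0,0,0.3,0.154,0,0.003,0,0,0,0.3]'

```text
clock: 7.48
eef_pos: [0.5387, 0.0454, 0.0129]
tool_rot: [0.697, -0.123, -0.696, -0.123]
ft_force: [0.0, -0.1, -2.2]
grip_width: 0.0471
```

```bash
python3 - <<'E'
from h import *
st(); go([.539,.0457,.0123],np.radians(160))
E
```

```text
t 7.48 p [0.5387 0.0454 0.0129] xax [ 0.001  0.    -1.   ] zax [-0.94   0.342 -0.001] yaw 160.03 q [ 0.08  0.51 -0.21  0.85 -0.   -1.14] F [ 0.  -0.1 -2.2] M [0.01 0.01 0.03] w 0.0471
shift [ 0.0024 -0.0015 -0.0008] turn [ 0.001  -0.0024  0.0009] rows 1.0
```

Nearly on the plate (no contact yet). Ease down 1 mm, then release.

Request:
apply_moves --targets '[0.003,0,0,0,0,0,0.3,0.006,0,0,0,0,0,0.3,0.006,0,0,0,0,0,0.3]'

```text
clock: 7.73
eef_pos: [0.539, 0.0454, 0.0123]
tool_rot: [0.697, -0.122, -0.696, -0.123]
ft_force: [-0.5, -0.3, 3.0]
grip_width: 0.0466
```

Request:
apply_moves --targets '[0,0,0,0,0,0,0.8,0,0,0,0,0,0,0.8,0,0,0,0,0,0,0.8,0,0,0,0,0,0,0.8]'

```text
clock: 8.07
eef_pos: [0.5389, 0.0454, 0.0116]
tool_rot: [0.697, -0.122, -0.696, -0.123]
ft_force: [0.6, 0.2, -0.0]
grip_width: 0.0683
```

Request:
apply_moves --targets '[-0.1,0,0,0,0,0,0.9,-0.25,0,0,0,0,0,1,-0.4,0,0,0,0,0,1,-0.56,0,0,0,0,0,1,-0.6,0,0,0,0,0,1,-0.6,0,0,0,0,0,1]'

```text
clock: 8.57
eef_pos: [0.5416, 0.0457, 0.1662]
tool_rot: [0.7, -0.122, -0.693, -0.124]
ft_force: [0.1, 0.3, -0.4]
grip_width: 0.0855
```

```bash
python3 - <<'E'
from h import *
st(); im,d,P=wpic("w7"); go([.521,.2336,.08],np.radians(160))
u,v=map(int,proj(P,[.539,.0457,.05])); zoom("w7z",im,u-50,u+50,v-50,v+50,6); print(u,v)
E
```

```text
t 8.57 p [0.5416 0.0457 0.1662] xax [ 0.011  0.001 -1.   ] zax [-0.94   0.342 -0.01 ] yaw 160.03 q [ 0.08  0.35 -0.01  1.19 -0.   -1.14] F [ 0.1  0.3 -0.4] M [-0.04 -0.   -0.02] w 0.0855
shift [ 0.3333 -0.6805  0.3296] turn [ 0.001  -0.0107  0.0048] rows 5.0
257 189
```

View pics/w7z.png

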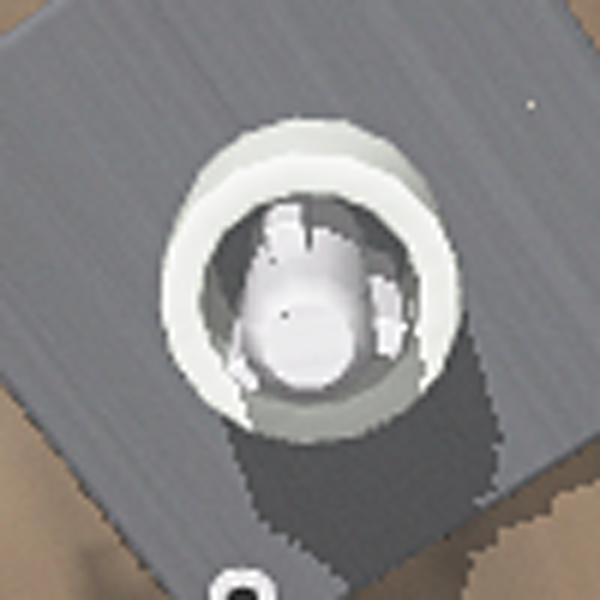

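Request:
apply_moves --targets '[0,-0.17,0.08,0,-0.01,0.005,1,0.05,-0.34,0.165,0,-0.01,0.005,1,0.2,-0.5,0.245,0,-0.01,0.005,1,0.33,-0.68,0.33,0,-0.01,0.005,1,0.33,-0.68,0.33,0,-0.01,0.005,1,0.33,-0.68,0.33,0,-0.01,0.005,1,0.33,-0.68,0.33,0,-0.01,0.005,1,0.33,-0.68,0.33,0,-0.01,0.005,1]'

```text
clock: 9.28
eef_pos: [0.5178, 0.2327, 0.0773]
tool_rot: [-0.694, 0.124, 0.699, 0.121]
ft_force: [0.1, -0.5, 0.6]
grip_width: 0.0851
```

```bash
cat >> h.py <<'E'
def notch(im,P,rc,z,rr=(.013,.014,.015)):
    g=cv2.cvtColor(im,cv2.COLOR_RGB2GRAY); A=np.radians(np.arange(0,360,1)); prof=[]
    for a in A:
        vals=[]
        for r in rr:
            u,v=proj(P,[rc[0]+r*np.cos(a),rc[1]+r*np.sin(a),z]); vals.append(cv2.getRectSubPix(g,(1,1),(float(u),float(v)))[0,0])
        prof.append(np.mean(vals))
    prof=255-np.array(prof); print("phase",np.degrees(np.angle(np.sum(prof*np.exp(3j*A))))/3,''.join('#' if x>110 else '.' for x in prof[::3]))
E
python3 - <<'E'
from h import *
st(); im,d,P=wpic("w8"); 
bright(im,P,(.014,),(180,330,150,290))
go([.521,.2336,.0],np.radians(160))
u,v=map(int,proj(P,[.521,.2336,.014])); zoom("w8z",im,u-50,u+50,v-50,v+50,6); print(u,v)
g=cv2.cvtColor(im,cv2.COLOR_RGB2GRAY)
E
```

```text
t 9.28 p [0.5178 0.2327 0.0773] xax [-0.008 -0.003 -1.   ] zax [-0.94   0.341  0.006] yaw 160.07 q [ 0.42  0.49 -0.05  1.04  0.   -0.8 ] F [ 0.1 -0.5  0.6] M [-0.05 -0.04 -0.03] w 0.0851
ell 249.1 209.8 67.6 68.2 [0.5209 0.2315]
shift [ 0.3135 -0.0088 -0.0079] turn [-0.0003  0.0091 -0.0072] rows 2.0
249 212
```

View pics/w8z.png

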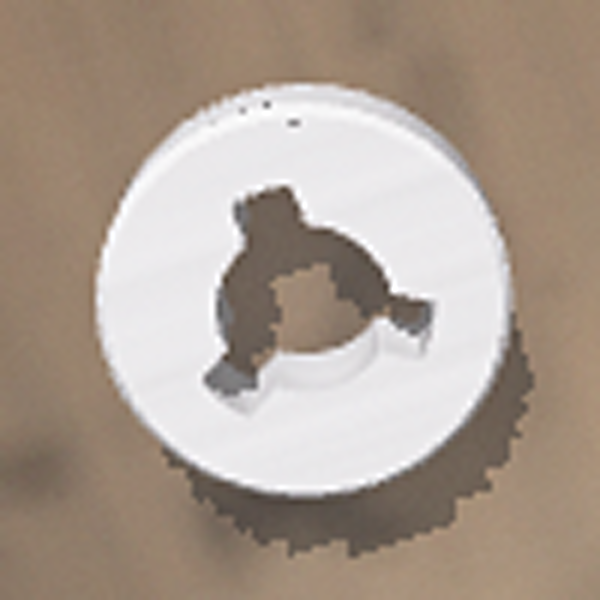

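```bash
python3 - <<'E'
from h import *
im,d,P=wload("w8"); c=np.array([.521,.2336])
c=onplane(P,199+303/6,162+303/6,.014)[:2]; print(c)
for u,v in [(266,195),(430,327),(228,396)]:
    q=onplane(P,199+u/6,162+v/6,.014)[:2]-c; print(np.linalg.norm(q),np.degrees(np.arctan2(q[1],q[0]))%120)
E
```

```text
[0.52135783 0.23357187]
0.01467719687537881 27.785662680192814
0.016204912183821855 28.634019136858655
0.01564811420921739 32.482803633834834
```

Request:
apply_moves --targets '[0.15,-0.008,-0.008,0,0.009,-0.007,1,0.26,-0.008,-0.008,0,0.009,-0.007,1,0.31,-0.008,-0.008,0,0.009,-0.007,1,0.31,-0.008,-0.008,0,0.009,-0.007,1,0.31,-0.008,-0.008,0,0.009,-0.007,1]'

```text
clock: 9.75
eef_pos: [0.5218, 0.233, 0.0019]
tool_rot: [0.697, -0.123, -0.696, -0.124]
ft_force: [0.4, 0.7, -0.3]
grip_width: 0.0852
```

Request:
apply_moves --targets '[0,0,0,0,0,0,0.4,0,0,0,0,0,0,0.4,0,0,0,0,0,0,0.4,0,0,0,0,0,0,0.4,0,0,0,0,0,0,0.4,0,0,0,0,0,0,0.4]'

```text
clock: 10.25
eef_pos: [0.5231, 0.2349, 0.004]
tool_rot: [0.698, -0.122, -0.695, -0.124]
ft_force: [0.2, -1.6, 5.9]
grip_width: 0.0497
```

```bash
python3 - <<'E'
from h import *
st()
E
```

```text
t 10.25 p [0.5231 0.2349 0.004 ] xax [ 0.005  0.002 -1.   ] zax [-0.94   0.342 -0.004] yaw 160.01 q [ 0.42  0.57 -0.13  0.86 -0.   -0.8 ] F [ 0.2 -1.6  5.9] M [-0.21  0.17 -0.07] w 0.0497
```

Request:
apply_moves --targets '[-0.1,0,0,0,0,0,0.3,-0.26,0,0,0,0,0,0.3,-0.4,0,0,0,0,0,0.3,-0.46,0,0,0,0,0,0.3,-0.46,0,0,0,0,0,0.3,-0.46,0,0,0,0,0,0.3]'

```text
clock: 10.75
eef_pos: [0.5221, 0.2348, 0.1182]
tool_rot: [0.698, -0.121, -0.695, -0.124]
ft_force: [0.2, -0.6, -2.2]
grip_width: 0.0495
```

```bash
python3 - <<'E'
from h import *
st(); im,d,P=wpic("w9"); Q=dict(P); Q['T']=P['tool_from_camera']
x=-.010
for a in range(0,360,45):
    a=np.radians(a); cv2.circle(im,tuple(int(round(t)) for t in proj(Q,[x,.026*np.cos(a),.026*np.sin(a)])),1,(255,0,0),-1)
zoom("w9z",im,180,330,180,300,5)
E
```

```text
t 10.75 p [0.5221 0.2348 0.1182] xax [ 0.005  0.003 -1.   ] zax [-0.94   0.342 -0.003] yaw 160.03 q [ 0.42  0.45  0.    1.12  0.   -0.8 ] F [ 0.2 -0.6 -2.2] M [-0.07  0.04  0.05] w 0.0495
```

View pics/w9z.png

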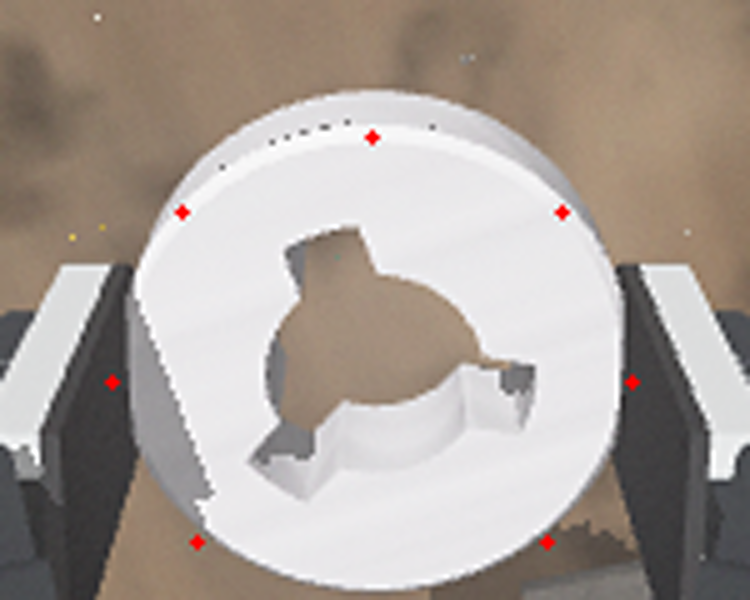

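```bash
python3 - <<'E'
from h import *
im,d,P=wload("w9"); Q=dict(P); Q['T']=P['tool_from_camera']
f=lambda u,v:(180+u/5,180+v/5)
X=[]
for u,v in [(250,200),(500,200),(560,350),(450,530),(300,540),(200,300)]:
    a,b=f(u,v); o,r=ray(Q,a,b); X.append(o+r*d[int(round(b)),int(round(a))])
X=np.array(X); print(np.round(X,4))
n=np.linalg.svd(X-X.mean(0))[2][2]; n*=np.sign(n[0]); print("normal",n)
def onface(u,v):
    o,r=ray(Q,*f(u,v)); return o+r*(n@(X.mean(0)-o))/(n@r)
for x in [(128,340),(622,340),(372,127),(372,590),(182,190),(562,190)]: print(np.round(onface(*x),4))
c=(onface(372,127)+onface(372,590))/2; c2=(onface(128,340)+onface(622,340))/2; print("centre",c,c2)
C=np.array([c[0],c[1],c2[2]])
for u,v in [(322,238),(532,398),(280,483)]:
    q=onface(u,v)-C; print(np.linalg.norm(q),np.degrees(np.arctan2(q[2],q[1]))%120)
E
```

```text
[[-0.0102  0.0196 -0.0116]
 [-0.1431  0.0702  0.0002]
 [-0.0101  0.0036  0.019 ]
 [-0.0104 -0.0168  0.0083]
 [-0.0107 -0.0178 -0.0073]
 [-0.0096  0.0088 -0.0169]]
normal [0.3646951  0.6420549  0.67436117]
[-0.1634  0.0802  0.0039]
[-0.1344  0.0659  0.0018]
[-0.1334  0.067   0.0002]
[-1.599e-01  8.210e-02  1.000e-04]
[-0.096   0.0526 -0.0063]
[-0.1361  0.0676  0.0011]
centre [-0.14661774  0.07455456  0.00015061] [-0.14891681  0.07304343  0.00283268]
0.026754714997843602 75.19115099527605
0.022706879459388627 63.67789177278789
0.017999373584779738 110.57766852292907
```

```bash
cat >> h.py <<'E'
def face(Q,d,f,pts):
    X=[]
    for u,v in pts:
        a,b=f(u,v); z=d[int(round(b)),int(round(a))]
        if z>0: o,r=ray(Q,a,b); X.append(o+r*z)
    X=np.array(X); n=np.linalg.svd(X-X.mean(0))[2][2]; n*=np.sign(n[0]); m=X.mean(0)
    def onface(u,v):
        o,r=ray(Q,*f(u,v)); return o+r*(n@(m-o))/(n@r)
    return onface,n,m
E
python3 - <<'E'
from h import *
im,d,P=wload("w9"); Q=dict(P); Q['T']=P['tool_from_camera']
f=lambda u,v:(180+u/5,180+v/5)
onface,n,m=face(Q,d,f,[(250,200),(500,205),(490,200),(400,200),(560,350),(450,530),(300,540),(200,300),(400,540),(230,250),(570,300)])
print(n,m)
for x in [(128,340),(622,340),(372,127),(372,590),(182,190),(562,190)]: print(np.round(onface(*x),4))
c=(onface(372,127)+onface(372,590))/2; c2=(onface(128,340)+onface(622,340))/2; print("centre",c,c2)
C=np.array([c[0],c[1],c2[2]])
for u,v in [(322,238),(532,398),(280,483)]:
    q=onface(u,v)-C; print(np.linalg.norm(q),np.degrees(np.arctan2(q[2],q[1]))%120)
M=pose()[1].as_matrix(); print(M)
E
```

```text
[ 0.99986934 -0.01216036  0.01065036] [-0.01034971  0.00562892  0.00253724]
[-0.0101  0.0047 -0.0242]
[-0.0106  0.0049  0.0251]
[-0.0101  0.027   0.0002]
[-0.0107 -0.0238  0.0002]
[-0.0099  0.0206 -0.0182]
[-0.0103  0.0207  0.0186]
centre [-0.01037378  0.00161181  0.00020974] [-0.01033794  0.00478221  0.00046506]
0.01493735447567299 99.85683507244774
0.01617159917247581 101.1437480995295
0.016124022037033777 97.00164714380685
[[ 1.20181184e-03 -3.41504755e-01 -9.39879278e-01]
 [ 1.14315231e-03 -9.39878874e-01  3.41506070e-01]
 [-9.99998624e-01 -1.48485120e-03 -7.39165613e-04]]
```

```bash
python3 - <<'E'
from h import *
go([.5397,.0472,.1],np.radians(155))
E
```

```text
shift [ 0.0648  0.6777 -0.3263] turn [ 0.1756 -0.0013  0.003 ] rows 5.0
```

Request:
apply_moves --targets '[0,0.15,-0.07,0.03,0,0,0.3,0,0.3,-0.145,0.07,0,0,0.3,0,0.45,-0.217,0.11,0,0,0.3,0,0.57,-0.275,0.14,0,0,0.3,0,0.65,-0.313,0.175,0,0,0.3,0.03,0.678,-0.326,0.175,0,0.003,0.3,0.06,0.678,-0.326,0.175,0,0.003,0.3,0.065,0.678,-0.326,0.175,0,0.003,0.3,0.065,0.678,-0.326,0.175,0,0.003,0.3,0.065,0.678,-0.326,0.175,0,0.003,0.3]'

```text
clock: 11.63
eef_pos: [0.5393, 0.0487, 0.0992]
tool_rot: [-0.69, 0.152, 0.691, 0.152]
ft_force: [-0.2, 0.6, -0.7]
grip_width: 0.0495
```

```bash
python3 - <<'E'
from h import *
st(); im,d,P=wpic("w10"); go([.5397,.0472,.0736],np.radians(155))
zoom("w10z",im,180,330,170,300,4.5)
E
```

```text
t 11.63 p [0.5393 0.0487 0.0992] xax [-0.001 -0.    -1.   ] zax [-0.907  0.42   0.001] yaw 155.14 q [ 0.09  0.41 -0.11  1.05  0.   -1.05] F [-0.2  0.6 -0.7] M [-0.01 -0.04 -0.04] w 0.0495
shift [ 0.1045  0.0053 -0.0025] turn [ 0.0051 -0.     -0.0002] rows 1.0
```

View pics/w10z.png

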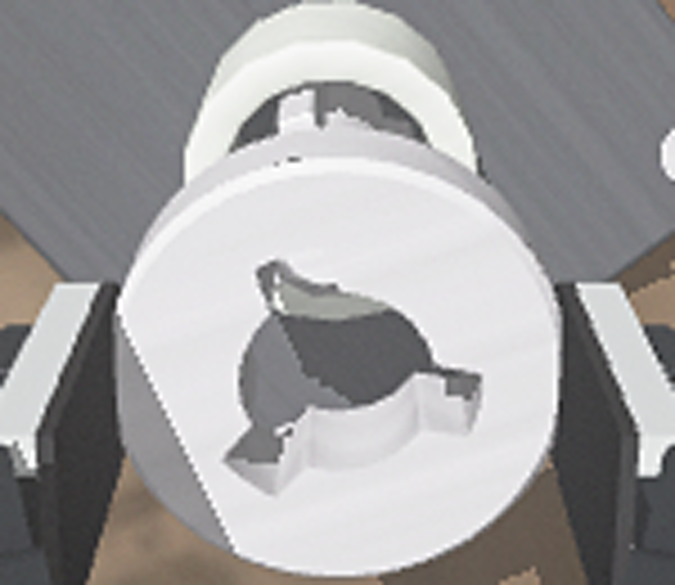

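Request:
apply_moves --targets '[0,0,0,0,0,0,0.3,0,0,0,0,0,0,0.3]'

```text
clock: 11.85
eef_pos: [0.5402, 0.0482, 0.1004]
tool_rot: [0.691, -0.152, -0.69, -0.152]
ft_force: [-0.4, -0.2, -1.4]
grip_width: 0.0494
```

```bash
python3 - <<'E'
from h import *
st(); go([.5397,.0472,.0756],np.radians(155))
E
```

```text
t 11.85 p [0.5402 0.0482 0.1004] xax [ 0.001 -0.    -1.   ] zax [-0.907  0.421 -0.001] yaw 155.1 q [ 0.09  0.41 -0.11  1.05 -0.   -1.05] F [-0.4 -0.2 -1.4] M [-0.02  0.01 -0.03] w 0.0494
shift [0.0992 0.0045 0.0001] turn [ 0.0037 -0.0025  0.001 ] rows 1.0
```

Request:
apply_moves --targets '[0.04,0.0045,0,0.003,0,0,0.3,0.08,0.0045,0,0.003,0,0,0.3,0.099,0.0045,0,0.003,0,0,0.3,0.099,0.0045,0,0.003,0,0,0.3,0.099,0.0045,0,0.003,0,0,0.3,0.099,0.0045,0,0.003,0,0,0.3]'

```text
clock: 12.35
eef_pos: [0.5395, 0.0462, 0.0752]
tool_rot: [0.69, -0.154, -0.69, -0.153]
ft_force: [0.9, -0.4, -0.9]
grip_width: 0.0496
```

```bash
python3 - <<'E'
from h import *
st(); im,d,P=wpic("w11"); go([.5397,.0472,.0636],np.radians(155))
zoom("w11z",im,180,330,170,300,4.5)
E
```

```text
t 12.35 p [0.5395 0.0462 0.0752] xax [ 0. -0. -1.] zax [-0.906  0.424 -0.001] yaw 154.92 q [ 0.09  0.44 -0.14  0.99 -0.   -1.05] F [ 0.9 -0.4 -0.9] M [ 0.07  0.01 -0.03] w 0.0496
shift [ 0.0477 -0.0035  0.002 ] turn [-0.0027 -0.0022  0.0005] rows 1.0
```

View pics/w11z.png

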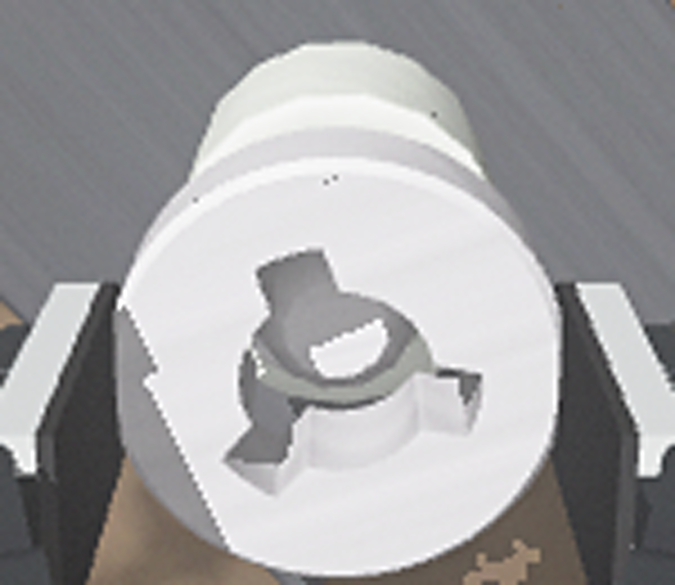

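Request:
apply_moves --targets '[0.01,-0.0015,0.001,0,0,0,0.3,0.02,-0.0015,0.001,0,0,0,0.3,0.028,-0.0015,0.001,0,0,0,0.3,0.028,-0.0015,0.001,0,0,0,0.3]'

```text
clock: 12.73
eef_pos: [0.539, 0.0466, 0.0678]
tool_rot: [-0.69, 0.154, 0.69, 0.153]
ft_force: [-0.1, -0.1, -1.0]
grip_width: 0.0495
```

```bash
python3 - <<'E'
from h import *
st()
E
```

```text
t 12.73 p [0.539  0.0466 0.0678] xax [-0. -0. -1.] zax [-0.906  0.424  0.   ] yaw 154.93 q [ 0.09  0.45 -0.15  0.98 -0.   -1.05] F [-0.1 -0.1 -1. ] M [ 0.02 -0.02  0.04] w 0.0495
```

Request:
apply_moves --targets '[0.008,0,0,0,0,0,0.3,0.016,0,0,0,0,0,0.3,0.024,0,0,0,0,0,0.3,0.024,0,0,0,0,0,0.3]'

```text
clock: 13.07
eef_pos: [0.5391, 0.0467, 0.0618]
tool_rot: [-0.69, 0.154, 0.69, 0.153]
ft_force: [-0.2, 0.3, -1.4]
grip_width: 0.0498
```

```bash
python3 - <<'E'
from h import *
st()
E
```

```text
t 13.07 p [0.5391 0.0467 0.0618] xax [-0. -0. -1.] zax [-0.906  0.424  0.   ] yaw 154.93 q [ 0.09  0.45 -0.16  0.96 -0.   -1.05] F [-0.2  0.3 -1.4] M [-0.05 -0.03  0.04] w 0.0498
```

Request:
apply_moves --targets '[0.004,0,0,0,0,0,0.3,0.008,0,0,0,0,0,0.3,0.012,0,0,0,0,0,0.3,0.016,0,0,0,0,0,0.3]'

```text
clock: 13.4
eef_pos: [0.5395, 0.0467, 0.0583]
tool_rot: [0.691, -0.154, -0.69, -0.153]
ft_force: [-0.1, -0.3, -0.9]
grip_width: 0.0491
```

```bash
python3 - <<'E'
from h import *
st()
E
```

```text
t 13.4 p [0.5395 0.0467 0.0583] xax [ 0.001 -0.    -1.   ] zax [-0.906  0.424 -0.001] yaw 154.93 q [ 0.09  0.46 -0.16  0.95 -0.   -1.05] F [-0.1 -0.3 -0.9] M [0.06 0.01 0.03] w 0.0491
```

Request:
apply_moves --targets '[0.004,0,0,0,0,0,0.3,0.008,0,0,0,0,0,0.3,0.012,0,0,0,0,0,0.3,0.016,0,0,0,0,0,0.3]'

```text
clock: 13.73
eef_pos: [0.5394, 0.0467, 0.0542]
tool_rot: [0.69, -0.154, -0.69, -0.153]
ft_force: [0.1, -0.5, -0.9]
grip_width: 0.0496
```

```bash
python3 - <<'E'
from h import *
st()
E
```

```text
t 13.73 p [0.5394 0.0467 0.0542] xax [ 0.001 -0.    -1.   ] zax [-0.906  0.424 -0.001] yaw 154.93 q [ 0.09  0.46 -0.17  0.94 -0.   -1.05] F [ 0.1 -0.5 -0.9] M [-0.05 -0.02  0.  ] w 0.0496
```

Dropping freely over the keys. Remaining ≈6.6 mm to the spacer top.

Request:
apply_moves --targets '[0.005,0,0,0,0,0,0.3,0.01,0,0,0,0,0,0.3,0.015,0,0,0,0,0,0.3,0.02,0,0,0,0,0,0.3,0.024,0,0,0,0,0,0.3,0.026,0,0,0,0,0,0.3]'

```text
clock: 14.23
eef_pos: [0.5395, 0.0467, 0.048]
tool_rot: [0.691, -0.154, -0.69, -0.153]
ft_force: [-0.8, -0.4, 3.5]
grip_width: 0.0495
```

```bash
python3 - <<'E'
from h import *
st()
E
```

```text
t 14.23 p [0.5395 0.0467 0.048 ] xax [ 0.001 -0.    -1.   ] zax [-0.906  0.424 -0.001] yaw 154.92 q [ 0.09  0.47 -0.17  0.93 -0.   -1.05] F [-0.8 -0.4  3.5] M [-0.04  0.3  -0.01] w 0.0495
```

Request:
apply_moves --targets '[0,0,0,0,0,0,0.7,0,0,0,0,0,0,0.75,0,0,0,0,0,0,0.75,0,0,0,0,0,0,0.75]'

```text
clock: 14.57
eef_pos: [0.5396, 0.0467, 0.0479]
tool_rot: [0.691, -0.153, -0.69, -0.153]
ft_force: [0.1, 0.7, -1.1]
grip_width: 0.0636
```

Request:
apply_moves --targets '[-0.06,0,0,0,0,0,0.8,-0.2,0,0,0,0,0,1,-0.34,0,0,0,0,0,1,-0.46,0,0,0,0,0,1,-0.46,0,0,0,0,0,1,-0.46,0,0,0,0,0,1]'

```text
clock: 15.07
eef_pos: [0.5411, 0.0469, 0.1653]
tool_rot: [0.692, -0.153, -0.688, -0.154]
ft_force: [-1.1, 0.3, -0.9]
grip_width: 0.0854
```

```bash
python3 - <<'E'
from h import *
st(); im,d,P=wpic("w12")
u,v=map(int,proj(P,[.539,.0457,.06])); zoom("w12z",im,u-50,u+50,v-50,v+50,6); print(u,v)
for dx,dy in [(.021,0),(-.021,0),(0,.021),(0,-.021)]:
    a,b=proj(P,[.539+dx,.0457+dy,.058]); o,r=ray(P,a,b); print(np.round(o+r*d[int(round(b)),int(round(a))],4))
go([.498,-.225,.13],np.radians(155)); go([.498,-.225,.12],np.radians(80))
E
```

```text
t 15.07 p [0.5411 0.0469 0.1653] xax [ 0.006  0.    -1.   ] zax [-0.906  0.424 -0.006] yaw 154.92 q [ 0.09  0.36 -0.01  1.2  -0.   -1.05] F [-1.1  0.3 -0.9] M [-0.04 -0.    0.03] w 0.0854
256 191
[0.5601 0.0458 0.0574]
[0.518  0.0457 0.0582]
[0.5389 0.0663 0.0592]
[0.5389 0.0246 0.0589]
shift [ 0.1329  1.0552 -0.3095] turn [-0.0025 -0.004   0.0016] rows 7.0
shift [ 0.1729  1.0553 -0.3094] turn [ 2.6154e+00 -2.3000e-03  4.0000e-03] rows 11.0
```

View pics/w12z.png

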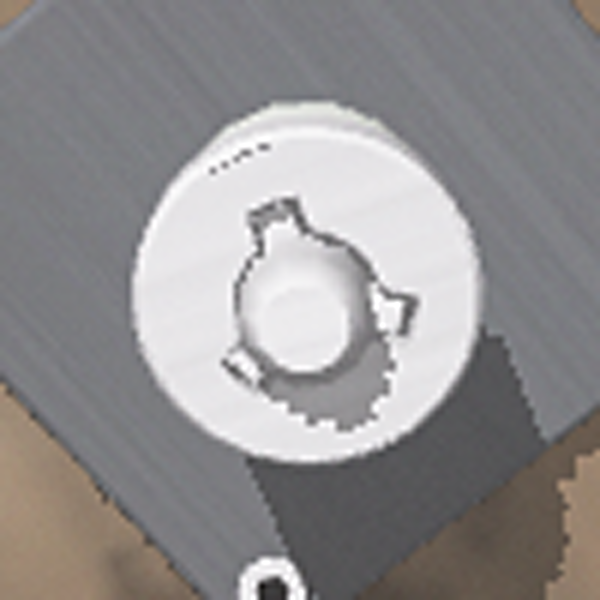

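Request:
apply_moves --targets '[0.02,0.16,-0.046,0,-0.004,0,1,0.04,0.32,-0.094,0,-0.004,0,1,0.06,0.48,-0.14,0,-0.004,0,1,0.08,0.64,-0.19,0,-0.004,0,1,0.1,0.8,-0.235,0,-0.004,0,1,0.13,0.9,-0.265,0,-0.004,0,1,0.13,0.98,-0.288,0,-0.004,0,1,0.13,1,-0.294,0,-0.004,0,1,0.13,1,-0.294,0,-0.004,0,1,0.13,1,-0.294,0,-0.004,0,1]'

```text
clock: 15.95
eef_pos: [0.4992, -0.2102, 0.1291]
tool_rot: [-0.689, 0.153, 0.692, 0.154]
ft_force: [-0.5, 0.0, -0.2]
grip_width: 0.0856
```

```bash
python3 - <<'E'
from h import *
st(); im,d,P=wpic("w13"); print(proj(P,[.498,-.225,.024]))
E
```

```text
t 15.95 p [ 0.4992 -0.2102  0.1291] xax [-0.003  0.002 -1.   ] zax [-0.906  0.424  0.004] yaw 154.91 q [-0.4   0.39 -0.06  1.12  0.   -1.53] F [-0.5  0.  -0.2] M [ 0.02 -0.01  0.03] w 0.0856
(np.float64(247.7943168066605), np.float64(178.87635528581566))
```

View pics/w13.png

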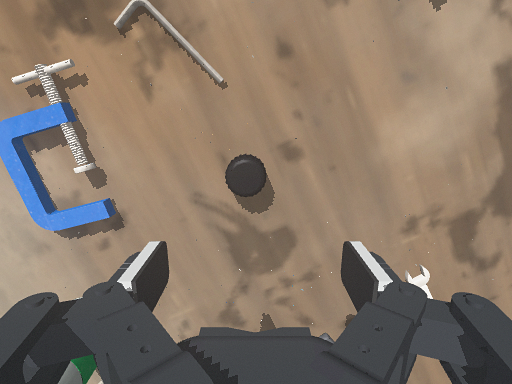

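```bash
python3 - <<'E'
from h import *
im,d,P=wload("w13"); hsv=cv2.cvtColor(im,cv2.COLOR_RGB2HSV)
m=(hsv[...,2]<75).astype(np.uint8); m[:140]=0; m[212:]=0; m[:,:215]=0; m[:,280:]=0
cs,_=cv2.findContours(m,cv2.RETR_EXTERNAL,cv2.CHAIN_APPROX_NONE); c=max(cs,key=cv2.contourArea)
print(cv2.fitEllipse(c),cv2.boundingRect(c))
for u,v in [(245.5,173.5),(245.5,175)]: print(onplane(P,u,v,.024))
X=[]
for u in range(234,258,3):
    for v in range(164,188,3):
        if d[v,u]>0:
            o,r=ray(P,u,v); X.append(o+r*d[v,u])
print(np.median(X,0))
zoom("w13z",im,215,280,145,210,8)
E
```

```text
((245.5955352783203, 175.48007202148438), (40.0001220703125, 41.87083053588867), 1.9611093997955322) (225, 154, 42, 43)
[ 0.49774841 -0.23015013  0.024     ]
[ 0.49832079 -0.22895463  0.024     ]
[ 0.49888458 -0.22985948  0.02445697]
```

View pics/w13z.png

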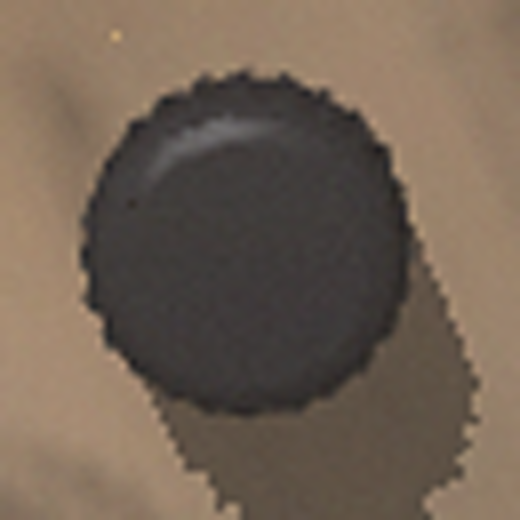

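```bash
python3 - <<'E'
from h import *
go([.4983,-.2291,.06],np.radians(155))
E
```

```text
shift [ 0.2779  0.0725 -0.0288] turn [-0.0008  0.0064  0.001 ] rows 2.0
```

Request:
apply_moves --targets '[0.1,0.072,-0.029,0,0.005,0,1,0.2,0.072,-0.029,0,0.005,0,1,0.278,0.072,-0.029,0,0.005,0,1,0.278,0.072,-0.029,0,0.005,0,1,0.278,0.072,-0.029,0,0.005,0,1,0.278,0.072,-0.029,0,0.005,0,1]'

```text
clock: 16.5
eef_pos: [0.4999, -0.2295, 0.0619]
tool_rot: [0.691, -0.153, -0.69, -0.153]
ft_force: [-0.6, -0.3, -0.5]
grip_width: 0.0854
```

```bash
python3 - <<'E'
from h import *
st(); im,d,P=wpic("w14"); hsv=cv2.cvtColor(im,cv2.COLOR_RGB2HSV)
zoom("w14z",im,205,305,160,260,6); 
m=(hsv[...,2]<75).astype(np.uint8); m[:150]=0; m[275:]=0; m[:,:200]=0; m[:,310:]=0
cs,_=cv2.findContours(m,cv2.RETR_EXTERNAL,cv2.CHAIN_APPROX_NONE); c=max(cs,key=cv2.contourArea)
e=cv2.fitEllipse(c); print(e,onplane(P,*e[0],.02),proj(P,[.4983,-.2291,.024]))
go([.4983,-.2291,.011],np.radians(155))
E
```

```text
t 16.5 p [ 0.4999 -0.2295  0.0619] xax [ 0.002 -0.001 -1.   ] zax [-0.907  0.422 -0.002] yaw 155.03 q [-0.43  0.47 -0.13  0.97  0.   -1.57] F [-0.6 -0.3 -0.5] M [-0.04 -0.02 -0.04] w 0.0854
((256.30877685546875, 219.5027313232422), (52.68204879760742, 55.9248161315918), 175.18856811523438) [ 0.49859481 -0.22906153  0.02      ] (np.float64(256.7148915063818), np.float64(221.42509799409714))
shift [0.2057 0.0006 0.0093] turn [ 0.0005 -0.0078  0.0003] rows 2.0
```

View pics/w14z.png

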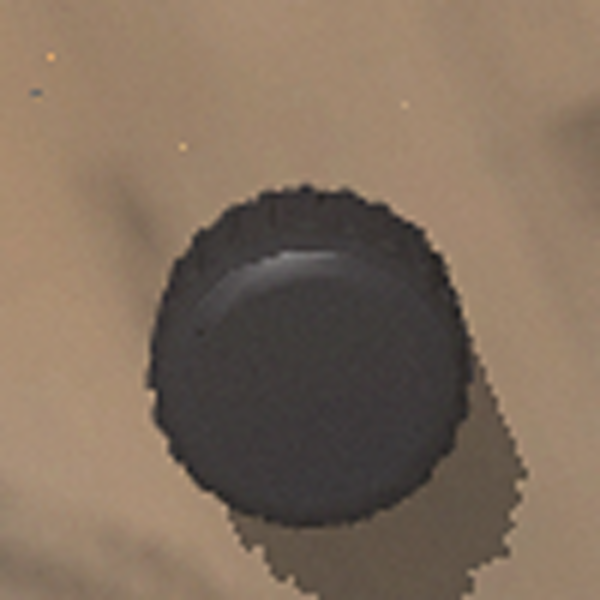

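Request:
apply_moves --targets '[0.1,-0.001,0.006,0,-0.004,0,1,0.17,-0.001,0.006,0,-0.004,0,1,0.2,-0.001,0.006,0,-0.004,0,1,0.2,-0.001,0.006,0,-0.004,0,1,0.2,-0.001,0.006,0,-0.004,0,1]'

```text
clock: 16.97
eef_pos: [0.4983, -0.2295, 0.0118]
tool_rot: [0.69, -0.153, -0.69, -0.153]
ft_force: [-0.6, -0.6, 0.0]
grip_width: 0.0853
```

Request:
apply_moves --targets '[0,0,0,0,0,0,0.3,0,0,0,0,0,0,0.3,0,0,0,0,0,0,0.3,0,0,0,0,0,0,0.3,0,0,0,0,0,0,0.3,0,0,0,0,0,0,0.3,0,0,0,0,0,0,0.3]'

```text
clock: 17.55
eef_pos: [0.4983, -0.2297, 0.0123]
tool_rot: [0.691, -0.154, -0.69, -0.154]
ft_force: [-1.3, 0.8, 5.8]
grip_width: 0.0305
```

```bash
python3 - <<'E'
from h import *
st()
E
```

```text
t 17.55 p [ 0.4983 -0.2297  0.0123] xax [ 0.001 -0.    -1.   ] zax [-0.906  0.424 -0.001] yaw 154.92 q [-0.43  0.53 -0.19  0.86  0.   -1.57] F [-1.3  0.8  5.8] M [0.15 0.32 0.01] w 0.0305
```

Request:
apply_moves --targets '[-0.1,0,0,0,0,0,0.2,-0.24,0,0,0,0,0,0.2,-0.38,0,0,0,0,0,0.2,-0.44,0,0,0,0,0,0.2,-0.44,0,0,0,0,0,0.2,-0.44,0,0,0,0,0,0.2]'

```text
clock: 18.05
eef_pos: [0.4985, -0.2298, 0.122]
tool_rot: [0.691, -0.154, -0.69, -0.153]
ft_force: [-0.3, 0.3, -0.8]
grip_width: 0.0304
```

```bash
python3 - <<'E'
from h import *
st(); im,d,P=wpic("w15"); zoom("w15z",im,180,330,190,310,5)
E
```

```text
t 18.05 p [ 0.4985 -0.2298  0.122 ] xax [ 0.002 -0.001 -1.   ] zax [-0.906  0.424 -0.002] yaw 154.93 q [-0.43  0.4  -0.06  1.11  0.   -1.57] F [-0.3  0.3 -0.8] M [0.02 0.09 0.01] w 0.0304
```

View pics/w15z.png

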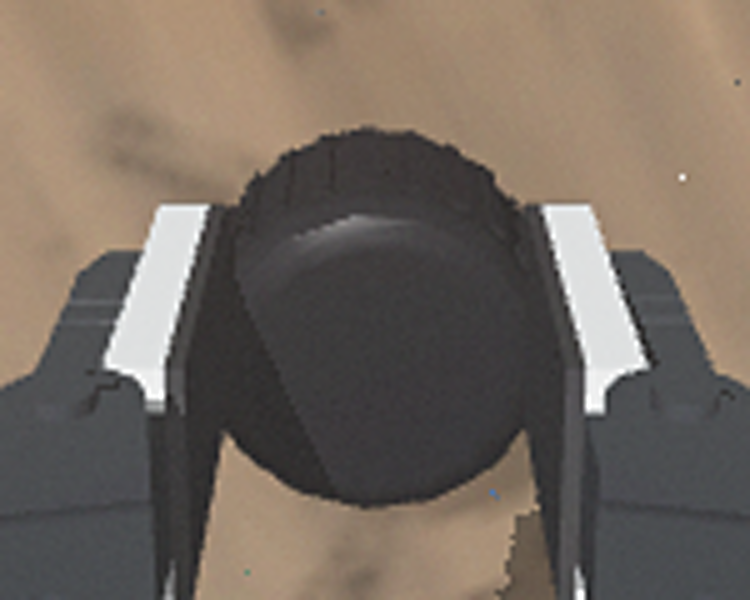

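```bash
python3 - <<'E'
from h import *
im,d,P=wload("w15"); Q=dict(P); Q['T']=P['tool_from_camera']
f=lambda u,v:(180+u/5,190+v/5)
pts=[(u,v) for u in (300,340,380,420,460) for v in (290,320,350,380,420,450)]
on,n,m=face(Q,d,f,pts); print(n,m)
for p in [(375,225),(375,505),(225,370),(530,370)]: print(np.round(on(*p),4))
pts=[on(*p) for p in [(375,505),(300,490),(455,490),(240,435),(515,435)]]
A=np.array([[2*p[1],2*p[2],1] for p in pts]); b=np.array([p[1]**2+p[2]**2 for p in pts]); s=np.linalg.lstsq(A,b,rcond=None)[0]; print("centre y,z",s[:2],"r",np.sqrt(s[2]+s[0]**2+s[1]**2))
E
```

```text
[ 0.99957614 -0.01171732 -0.02665059] [-0.01233612 -0.00285077  0.00092241]
[-0.0122  0.0126  0.0004]
[-0.0125 -0.0183  0.0004]
[-0.0127 -0.0027 -0.0145]
[-0.0119 -0.0032  0.0159]
centre y,z [-0.00263052  0.00086832] r 0.01589362949401519
```

```bash
python3 - <<'E'
from h import *
for n,(u,v) in [("w13",(246,174)),("w14",(257,223)),("w8",(240,195)),("w8",(265,190)),("w15",(256,262))]:
    im,d,P=wload(n); o,r=ray(P,u,v); z=d[v-3:v+4,u-3:u+4]; print(n,np.median(z),z.std(),np.round(o+r*np.median(z),4),"cam",np.round(P['T'][:3,3],4))
E
```

```text
w13 0.2525293 0.0008051269 [ 0.4975 -0.2296  0.0244] cam [ 0.4699 -0.2741  0.2722]
w14 0.19295745 0.00068756536 [ 0.4985 -0.2282  0.0245] cam [ 0.4699 -0.2929  0.205 ]
w8 0.21974474 0.0071895453 [0.5239 0.2197 0.009 ] cam [0.4948 0.1672 0.2207]
w8 0.21309364 0.0007974758 [0.5047 0.221  0.0146] cam [0.4948 0.1672 0.2207]
w15 0.14586319 0.0006816322 [ 0.4985 -0.2275  0.134 ] cam [ 0.4684 -0.2932  0.2651]
```

```bash
python3 - <<'E'
from h import *
go([.5386,.0448,.115],np.radians(155))
E
```

```text
shift [ 0.0224 -1.063   0.3151] turn [-0.0026  0.0025  0.    ] rows 7.0
```

Request:
apply_moves --targets '[0,-0.14,0.04,0,0,0,0.2,0,-0.28,0.085,0,0,0,0.2,0,-0.43,0.13,0,0,0,0.2,0,-0.58,0.175,0,0,0,0.2,0,-0.72,0.22,0,0,0,0.2,0,-0.85,0.255,0,0,0,0.2,0,-0.95,0.285,0,0,0,0.2,0,-0.98,0.3,0,0,0,0.2,0,-0.98,0.3,0,0,0,0.2]'

```text
clock: 18.85
eef_pos: [0.5322, 0.0262, 0.1189]
tool_rot: [-0.689, 0.152, 0.692, 0.152]
ft_force: [0.1, -0.2, -1.4]
grip_width: 0.0306
```

Request:
apply_moves --targets '[0.01,-0.06,0.015,0,0,0,0.2,0.022,-0.083,0.015,0,0,0,0.2,0.022,-0.083,0.015,0,0,0,0.2,0.022,-0.083,0.015,0,0,0,0.2,0.022,-0.083,0.015,0,0,0,0.2]'

```text
clock: 19.27
eef_pos: [0.5387, 0.0433, 0.1151]
tool_rot: [-0.69, 0.154, 0.691, 0.154]
ft_force: [-0.1, 1.2, -0.3]
grip_width: 0.0303
```

```bash
python3 - <<'E'
from h import *
st(); im,d,P=wpic("w16");st(); go([.5386,.0448,.0836],np.radians(155)); zoom("w16z",im,180,330,150,310,3.7)
E
```

```text
t 19.27 p [0.5387 0.0433 0.1151] xax [-0.002 -0.    -1.   ] zax [-0.905  0.425  0.001] yaw 154.84 q [ 0.08  0.4  -0.09  1.09 -0.   -1.05] F [-0.1  1.2 -0.3] M [ 0.02 -0.04 -0.03] w 0.0303
t 19.32 p [0.5388 0.0434 0.1153] xax [-0.001 -0.    -1.   ] zax [-0.905  0.425  0.001] yaw 154.84 q [ 0.08  0.4  -0.09  1.09  0.   -1.05] F [ 0.4  0.2 -0.7] M [ 0.05 -0.02  0.02] w 0.0306
shift [ 0.1267 -0.0046  0.0029] turn [-0.0056  0.0022 -0.0011] rows 1.0
```

View pics/w16z.png

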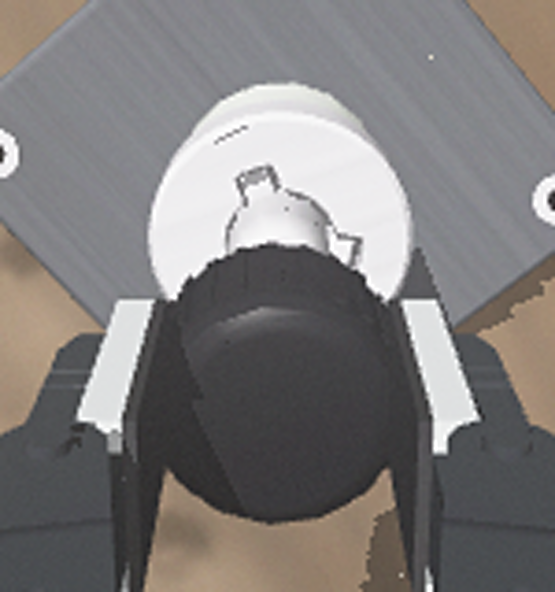

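Lower to just above the spindle tip with the small lateral correction.

Request:
apply_moves --targets '[0.05,-0.004,0.002,0,0,0,0.2,0.1,-0.004,0.002,0,0,0,0.2,0.122,-0.004,0.002,0,0,0,0.2,0.122,-0.004,0.002,0,0,0,0.2,0.122,-0.004,0.002,0,0,0,0.2]'

```text
clock: 19.73
eef_pos: [0.5388, 0.0453, 0.0849]
tool_rot: [-0.69, 0.154, 0.691, 0.154]
ft_force: [0.4, -0.4, -0.8]
grip_width: 0.0306
```

```bash
python3 - <<'E'
from h import *
st(); go([.5386,.0448,.0736],np.radians(155))
E
```

```text
t 19.73 p [0.5388 0.0453 0.0849] xax [-0.001  0.    -1.   ] zax [-0.906  0.424  0.001] yaw 154.89 q [ 0.08  0.43 -0.13  1.02  0.   -1.05] F [ 0.4 -0.4 -0.8] M [ 0.01 -0.05 -0.02] w 0.0306
shift [ 0.0453  0.0021 -0.0003] turn [-0.0038  0.0026 -0.0007] rows 1.0
```

Request:
apply_moves --targets '[0.008,0.001,0,0,0,0,0.2,0.016,0.001,0,0,0,0,0.2,0.024,0.001,0,0,0,0,0.2,0.032,0.001,0,0,0,0,0.2]'

```text
clock: 20.07
eef_pos: [0.5393, 0.0452, 0.0776]
tool_rot: [0.69, -0.154, -0.69, -0.153]
ft_force: [-1.6, -0.8, 6.5]
grip_width: 0.0305
```

```bash
python3 - <<'E'
from h import *
st()
E
```

```text
t 20.07 p [0.5393 0.0452 0.0776] xax [ 0.001 -0.    -1.   ] zax [-0.906  0.424 -0.001] yaw 154.92 q [ 0.08  0.43 -0.14  1.   -0.   -1.05] F [-1.6 -0.8  6.5] M [-0.36  0.37  0.03] w 0.0305
```

Request:
apply_moves --targets '[-0.006,0,0,0,0,0,0.2,-0.006,0.003,0.003,0,0,0,0.2,-0.006,0.003,0.003,0,0,0,0.2,0,0.003,0.003,0,0,0,0.2,0,0.003,0.003,0,0,0,0.2]'

```text
clock: 20.48
eef_pos: [0.5386, 0.0449, 0.0774]
tool_rot: [0.691, -0.154, -0.69, -0.154]
ft_force: [0.2, -1.9, 4.2]
grip_width: 0.0305
```

```bash
python3 - <<'E'
from h import *
st()
E
```

```text
t 20.48 p [0.5386 0.0449 0.0774] xax [ 0.001 -0.    -1.   ] zax [-0.906  0.424 -0.001] yaw 154.92 q [ 0.08  0.43 -0.14  1.   -0.   -1.05] F [ 0.2 -1.9  4.2] M [-0.64 -0.18  0.  ] w 0.0305
```

Request:
apply_moves --targets '[-0.004,0.002,-0.001,0,0,0,0.2,-0.004,0.004,-0.002,0,0,0,0.2,0,0.004,-0.002,0,0,0,0.2,0.004,0.004,-0.002,0,0,0,0.2]'

```text
clock: 20.82
eef_pos: [0.538, 0.0439, 0.0758]
tool_rot: [-0.69, 0.154, 0.69, 0.153]
ft_force: [0.9, -2.6, 1.2]
grip_width: 0.0306
```

```bash
python3 - <<'E'
from h import *
st()
E
```

```text
t 20.82 p [0.538  0.0439 0.0758] xax [-0. -0. -1.] zax [-0.906  0.424  0.   ] yaw 154.92 q [ 0.08  0.44 -0.14  0.99 -0.   -1.05] F [ 0.9 -2.6  1.2] M [-0.63 -0.32 -0.  ] w 0.0306
```

Request:
apply_moves --targets '[0,0.0025,-0.0025,0,0,0,0.2,0.004,0.0025,-0.0025,0,0,0,0.2,0.008,0.0025,-0.0025,0,0,0,0.2,0.008,0.0025,-0.0025,0,0,0,0.2]'

```text
clock: 21.15
eef_pos: [0.5379, 0.0433, 0.0735]
tool_rot: [-0.69, 0.153, 0.691, 0.153]
ft_force: [0.8, -0.6, -1.2]
grip_width: 0.0305
```

```bash
python3 - <<'E'
from h import *
st()
E
```

```text
t 21.15 p [0.5379 0.0433 0.0735] xax [-0.001  0.001 -1.   ] zax [-0.906  0.424  0.002] yaw 154.94 q [ 0.08  0.44 -0.15  0.99  0.   -1.05] F [ 0.8 -0.6 -1.2] M [-0.32 -0.28  0.06] w 0.0305
```

Request:
apply_moves --targets '[0.004,0,0,0,0,0,0.2,0.008,0,0,0,0,0,0.2,0.011,0,0,0,0,0,0.2,0.013,0,0,0,0,0,0.2]'

```text
clock: 21.48
eef_pos: [0.538, 0.0432, 0.0705]
tool_rot: [-0.69, 0.153, 0.691, 0.153]
ft_force: [0.7, -1.8, 1.9]
grip_width: 0.0305
```

```bash
python3 - <<'E'
from h import *
st()
E
```

```text
t 21.48 p [0.538  0.0432 0.0705] xax [-0.001  0.    -1.   ] zax [-0.906  0.424  0.001] yaw 154.93 q [ 0.08  0.44 -0.15  0.98  0.   -1.05] F [ 0.7 -1.8  1.9] M [-0.31 -0.06 -0.02] w 0.0305
```

Request:
apply_moves --targets '[0.002,0.001,0,0,0,0,0.2,0.004,0.001,0,0,0,0,0.2,0.004,0.001,0,0,0,0,0.2]'

```text
clock: 21.73
eef_pos: [0.538, 0.0431, 0.0703]
tool_rot: [-0.69, 0.153, 0.69, 0.154]
ft_force: [-1.2, -0.7, 4.8]
grip_width: 0.0304
```

```bash
python3 - <<'E'
from h import *
st()
E
```

```text
t 21.73 p [0.538  0.0431 0.0703] xax [-0.     0.001 -1.   ] zax [-0.906  0.424  0.001] yaw 154.93 q [ 0.08  0.44 -0.15  0.98  0.   -1.05] F [-1.2 -0.7  4.8] M [-0.25  0.26  0.01] w 0.0304
```

Request:
apply_moves --targets '[0,0,0,0,0,0,0.6,0,0,0,0,0,0,0.7,0,0,0,0,0,0,0.7,0,0,0,0,0,0,0.7,0,0,0,0,0,0,0.7]'

```text
clock: 22.15
eef_pos: [0.5379, 0.0432, 0.0694]
tool_rot: [-0.69, 0.153, 0.691, 0.154]
ft_force: [-0.1, -0.2, -0.7]
grip_width: 0.0594
```

Request:
apply_moves --targets '[-0.06,0,0,0,0,0,0.8,-0.2,0,0,0,0,0,1,-0.34,0,0,0,0,0,1,-0.4,0,0,0,0,0,1,-0.4,0,0,0,0,0,1,-0.4,0,0,0,0,0,1]'

```text
clock: 22.65
eef_pos: [0.5389, 0.0431, 0.1707]
tool_rot: [0.691, -0.153, -0.69, -0.154]
ft_force: [-0.7, 0.2, 0.6]
grip_width: 0.0855
```

```bash
python3 - <<'E'
from h import *
st(); im,d,P=wpic("w17")
u,v=map(int,proj(P,[.539,.0457,.07])); zoom("w17z",im,u-50,u+50,v-50,v+50,6); print(u,v)
for dx,dy,z in [(.010,0,.082),(-.010,0,.082),(0,.010,.082),(0,-.010,.082),(.0,0,.082),(.023,0,.058),(-.023,0,.058),(0,.023,.058),(0,-.023,.058)]:
    a,b=proj(P,[.539+dx,.0457+dy,z]); o,r=ray(P,a,b); print(np.round(o+r*np.median(d[int(round(b))-1:int(round(b))+2,int(round(a))-1:int(round(a))+2]),4))
g=cv2.cvtColor(im,cv2.COLOR_RGB2HSV)[...,2]; m=(g<80).astype(np.uint8); M=np.zeros_like(m); M[v-45:v+45,u-45:u+45]=1
cs,_=cv2.findContours(m*M,cv2.RETR_EXTERNAL,cv2.CHAIN_APPROX_NONE); c=max(cs,key=cv2.contourArea); e=cv2.fitEllipse(c); print(e,onplane(P,*e[0],.075))
im,d=bot.camera("scene"); zoom("s1",im,220,310,160,230,8)
E
```

```text
t 22.65 p [0.5389 0.0431 0.1707] xax [ 0.002  0.001 -1.   ] zax [-0.906  0.424 -0.001] yaw 154.93 q [ 0.08  0.35 -0.    1.21  0.   -1.05] F [-0.7  0.2  0.6] M [-0.01  0.02 -0.01] w 0.0855
255 198
[0.549  0.0456 0.0822]
[0.5289 0.0455 0.0827]
[0.5389 0.0555 0.0826]
[0.5389 0.0355 0.0828]
[0.5389 0.0455 0.0828]
[0.5618 0.0455 0.0588]
[0.516  0.0455 0.0586]
[0.5362 0.0604 0.0817]
[0.539  0.0227 0.0579]
((255.6786346435547, 199.07952880859375), (41.613441467285156, 44.33552551269531), 177.61514282226562) [0.5386147  0.04519006 0.075     ]
```

View pics/w17z.png

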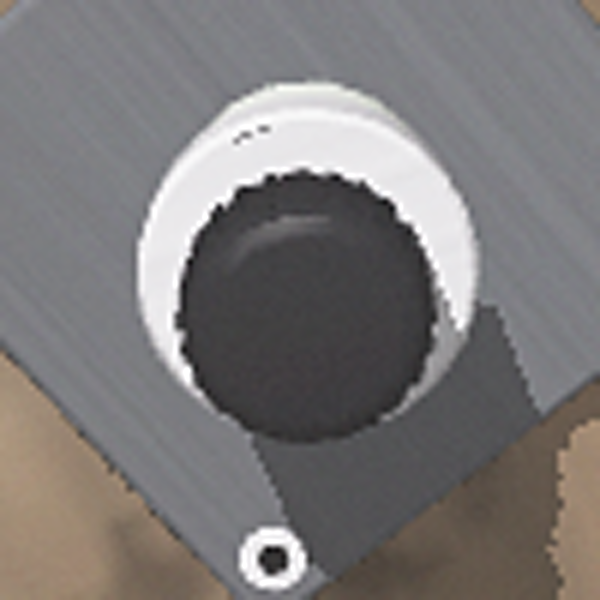

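View pics/s1.png

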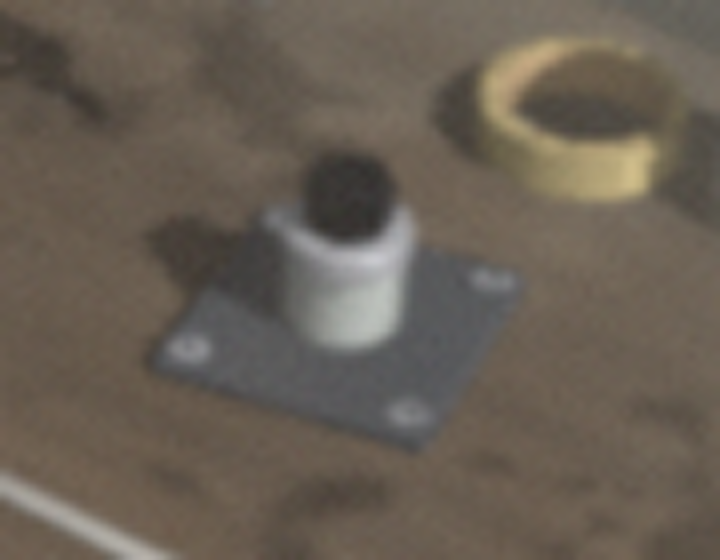

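```bash
python3 -c "
from h import *
st(); print(bot.job_done())"
```

```text
t 22.75 p [0.5372 0.043  0.1684] xax [-0.003  0.    -1.   ] zax [-0.906  0.424  0.003] yaw 154.93 q [ 0.08  0.35 -0.01  1.21  0.   -1.05] F [ 0.4  0.4 -0.5] M [ 0.   -0.03 -0.05] w 0.0855
the job is handed in; nothing more can be done
None
```

The spacer, clamp ring and cap are stacked on the spindle, and I handed the job in at about 22.8 s of the 72 s allowed.

- **Spacer:** it went down around the spindle onto the base plate without snagging.
- **Ring:** I read the key and notch directions from the pictures and turned the ring about 5° before lowering. It slid over the keys on the first try, so no searching by feel was needed.
- **Cap:** it first caught on the spindle's taper at about 6 N. I shifted it about 2.5 mm, guided by the side force, and it then went on.

**Last checks:**
- The ring's top measured about 58–59 mm above the bench (58 mm expected), with the keys seen in its notches.
- The cap's top measured about 82.6 mm (82 mm expected). It was level, and its centre was within about 0.7 mm of the spindle's axis.
- The highest force I read on the wrist was about 6.5 N. It is read only at the end of each move, so a brief peak in between would not show.
- The gripper was open and well clear at hand-in. I never worked close to the spanner, hex key or tape roll, but did not measure their positions again.

**Disagreements:** the gripper's width reading on the cap was about 6 mm under its nominal size, and about 2 mm under on the ring. The cap also needed to sit about 1–2 mm from where my pictures put it in the grip.

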